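Make up two clay-decorating kits and close the case

TASK

Make up two decorating kits for the class from the stock on the table, setting each thing down rather than dropping it. The hinged wooden case gets the blue jar standing in one of its bays and the square terracotta stamp standing in the other; see that nothing stands above the rim, then close the lid fully. The grey tray gets the yellow jar and the white round stamp standing in its wide bay and the loop tool lying flat lengthwise in its narrow bay; leave the green jar where it is.

Things in the scene. Friction and masses are not known exactly. Their poses are not given: they have to be found in the camera images.
- case: Dark wooden case, brass corners, fixed. Origin: centre of underside; x away from robot (112 mm outside), y along it (240), z up; yaw within 0.2. Walls and floor 6 mm thick, rim 52 mm above table. A partition (6 mm, top 26 mm above table) at y = 0 makes two bays, each 100 (x) by 111 mm, centred at y = +58 and -58 mm. Open fingers only part way in a bay. Open lid stands along the +x rim.
- case_lid (a joint): Lid angle, rad: 0 shut flat on the rim; starts open, leaning back, 1.7 to 1.95. Hinge axis along the case's y at x = +56, z = 52.5 mm in the case frame. Plate 112 mm from hinge to free edge, 240 long, 8 thick, brass tab 36 mm wide 12 mm beyond mid edge. Stiff: stays where left, about 2 N at the edge moves it. Push it over from behind (+x) with shut fingers, then press down from above.
- lid_edge (a point): Middle of the lid's free edge, half way through its thickness; moves with the lid. At the start it is the high edge, about 160 mm above the table.
- tray: Light grey moulded tray, fixed. Origin: centre of underside; x away from robot (190 mm), y along it (226), z up; yaw within 0.2. Floor 4 mm thick, walls 4 mm, 20 mm high. A 4 mm ridge, top 12 mm above table, along y at x = -15 mm makes a narrow bay nearer the robot (74 mm in x, centred at x = -54, 218 mm in y) and a wide bay (104 mm in x, centred at x = +39, 218 mm in y).
- jar_blue: Plastic underglaze jar with a screw cap: upright cylinder 42 mm in diameter and 40 mm high, cap and band blue, 50 to 100 g, free-standing on the table at the start. Origin at the centre of its underside, z up. Goes into the case.
- jar_yellow: Plastic underglaze jar with a screw cap: upright cylinder 42 mm in diameter and 40 mm high, cap and band yellow, 50 to 100 g, free-standing on the table at the start. Origin at the centre of its underside, z up. Goes into the tray's wide bay.
- jar_green: Plastic underglaze jar with a screw cap: upright cylinder 42 mm in diameter and 40 mm high, cap and band green, 50 to 100 g, free-standing on the table at the start. Origin at the centre of its underside, z up. Not needed: it stays where it is.
- stamp_square: Red-brown terracotta stamp: square foot 34 by 34 mm, 14 mm high, and above it a square grip 22 by 22 mm up to 40 mm, faces along its x and y; 45 to 85 g. Upright at the start, any yaw. Origin: centre of underside, z up. Goes into the case.
- stamp_round: Off-white bisque stamp: round foot 36 mm in diameter, 14 mm high, and above it a round grip 22 mm in diameter up to 40 mm; 37 to 70 g. Upright at the start. Origin: centre of underside, z up. Goes into the tray's wide bay. (A pale hollow kiln post, a 38 mm tube 50 mm high, also stands about: not wanted.)
- loop_tool: Trimming tool 150 mm long, lying flat: wooden handle 18 mm wide, 14 mm thick from x = -75 to +30 mm, brass ferrule, steel wire loop 25 mm wide to x = +75 mm; 26 to 50 g. Origin: underside, mid-length; x from handle to loop, z up. Balances near x = -20 mm: grip there. Goes into the tray's narrow bay along the tray's y, either way round.
There are look-alikes about, which are no part of the job. What is shaped like the stamp_square but black is not meant.

How it is judged:
By the outcome, as a careful person would: the job done as asked, in the order asked, and still so for the second after the job is handed in, with the robot touching nothing.
It also fails if it takes over 141 s, if anything falls off the work surface, if the arm or the gripper's body presses on something with over 40 N, if the wrist force passes 120 N, or if a joint passes its speed limit or range.

ROBOT

A 7-joint arm with a two-finger parallel gripper is mounted at the origin on the work surface. World frame = base frame: x ahead of the robot, y to its left, z up, the work surface at z = 0. Lengths are in m, angles in rad, forces in N, time in s.
With the tool pointing down it reaches from about 0.35 to 0.9 m from the base axis. Payload 7.2 kg.
Tool frame: the origin (TCP) lies at the very end of the fingers, on their centre line; the grasp point (between the pads) lies 19 mm behind it; z points along the fingers, y is the line along which they close (so a half turn about z gives the same grasp; the last joint's range is limited). The gripper opens to 85 mm and grips with 20 to 120 N. Pads are 22 mm wide; open, the fingers measure 114 mm over their backs; the gripper's body (76 mm by 85 mm) begins 54 mm behind the grasp point. The pads swing forward as they close: fully open they stand 13 mm farther back than shut.
Start: joints at [-1.174, 0.411, -0.013, 1.596, 0.006, 1.134, -0.082], TCP at [0.28, 0.559, 0.191] pointing down, gripper open.
Joint ranges: [-2.95, 2.95], [-0.29, 1.99], [-1.47, 1.44], [0.14, 2.54], [-1.03, 4.17], [0.13, 1.85], [-2.86, 2.86]. Speed limits (rad/s): [2.39, 2.39, 3.01, 3.01, 3.14, 3.14, 3.14].

INTERFACE

Orientations are given as a 3x3 rotation matrix whose columns are the frame's x, y, z axes.
In Python, from workcell import sensors, eyes, job gives the robot as it stands.
- The arm moves only by the tool send_rows, never from a script. Its argument "moves" is a list of rows, each an object with "xyz": the shift along the tool's x, y, z in units of 40 mm (1.0 is 40 mm), a list of three; "turn": the turn about the tool's z in units of 6 degrees (1.0 is 6 degrees). In form: [{"xyz": [x, y, z], "turn": turn}, ...]. A call has 1 to 8 rows; each row shifts and turns the commanded pose from where the row before left it, along the tool's axes as they then stand; what a row does not reach is not made up. A row lasts 1/8 s, in which the tool goes at most 62.5 mm and 10.7 degrees, less where a joint would pass 70% of its speed; a pose out of reach is approached as far as the arm can. A call is refused whole if a number of a shift passes 1 or a number of a turn 1, either way. A call with a gripper value outside its range is refused whole. "hand" is the opening in per cent of the stroke, from 0 (shut) to 100 (fully open), set as the call begins (left out, the last holds). The fingers move at their own pace and stop on an object; the grip force is fixed at half the most. Time passes only in rows, so rows that do not move let the fingers close. It gives the time, the measured TCP pose, the force, the opening and the grip force at its end, in the units of the state.
- sensors.observe(): the state, without advancing time (a new reading comes with each control period).
- eyes.snapshot(name): name is "side" or "top"; returns (picture, depth): 420x560x3 uint8, blue, green, red; 420x560 float32, m along the optical axis (not along the pixel's ray), 0 where there is no reading.
- eyes.get_calibration(name): a dict with "fovy" (degrees; the focal length in pixels is half the picture's height over the tangent of half this angle, whatever the lens; pixels are square), "cx", "cy" (the principal point, pixels), "view" (4x4, takes a point from world to camera coordinates). Camera axes: x right, y down, z forward; pixel columns grow to the right and rows downward; lengths in m; the calibration is good to about 2 mm. A picture is of the moment at which its call begins. get_calibration takes no time and is no camera call.
- job.sign_off(): hands the job in; it is judged then, once.
The state is a dict: "clock": time; "joint_pos": joint angles; "joint_vel": joint speeds; "joint_torque": joint torques, N m; "ee_pos": TCP position; "tool_rot": TCP orientation; "force": force on the tool from outside, world axes, zero at the start; "ft_torque": the same for the moment, N m; "gripper_width": finger opening in m; "gripper_force": force on a finger pad.
Only numpy, scipy, OpenCV 4.12 (cv2) and the standard library are available. Lean on these libraries where they do the work, as an engineer would, in place of code of your own. Each camera call takes 0.05 s, during which the arm holds its last target. There are 200 camera calls.

## Working session

There is one attempt and no reset: what is moved stays moved. The work goes in short steps, Python scripts to look and compute and a tool call to move; the robot and the scene stay as the last step left them, time stands still between calls to the robot, and variables do not carry over. Pictures are saved under pics/ and viewed, at most 14 in all, crops included, and the job is handed in when it is done.

Besides the shell and the picture viewer there is one more tool, called after "Emit:" in YAML: its name, and indented under it one key for each argument. send_rows: Moves the arm, as the interface text tells. Its arguments: {"type":"object","properties":{"moves":{"type":"array"},"hand":{"type":"number"}},"required":["moves"]}

```bash
mkdir -p pics; ls; python3 - <<'E'
from workcell import sensors, eyes
import cv2, numpy as np
s=sensors.observe(); print(s['clock'],s['ee_pos'],np.round(s['tool_rot'],3).tolist())
for n in ("side","top"):
    p,d=eyes.snapshot(n); cv2.imwrite(f"pics/{n}0.png",p); np.save(f"{n}0.npy",d)
    c=eyes.get_calibration(n); print(n,c['fovy'],c['cx'],c['cy'],np.round(c['view'],3).tolist())
E
```

```text
pics
0.0 [0.27993253 0.55818531 0.19055321] [[-0.894, 0.448, -0.001], [0.448, 0.894, -0.001], [-0.0, -0.002, -1.0]]
side 50.93345690834603 280.2888151720329 210.38888003833773 [[0.766, -0.643, -0.001, -0.424], [-0.342, -0.406, -0.847, 0.224], [0.544, 0.649, -0.531, 0.794], [0.0, 0.0, 0.0, 1.0]]
top 48.86398099028651 278.145543830316 205.79087417114008 [[0.013, -1.0, 0.003, -0.013], [-0.988, -0.013, -0.155, 0.529], [0.155, -0.001, -0.988, 1.115], [0.0, 0.0, 0.0, 1.0]]
```

View pics/top0.png

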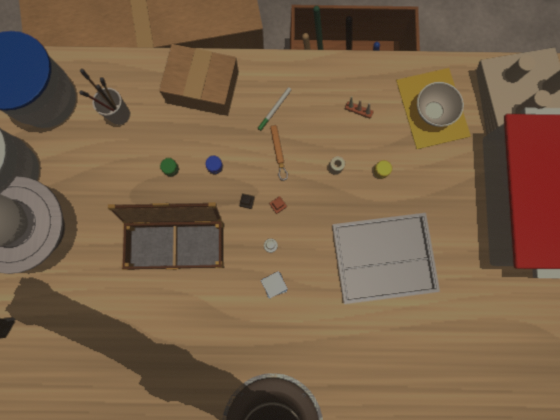

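View pics/side0.png

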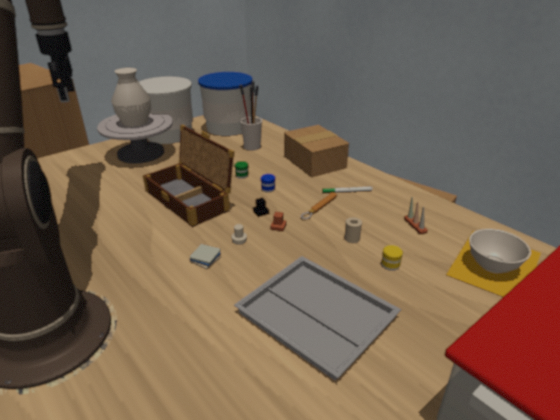

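The top view shows blue jar (213,163), green jar (168,166), yellow jar (384,169), kiln post (337,164), black stamp (247,201), terracotta stamp (278,204), round stamp (271,245), and loop tool from handle (275,128) to loop (283,175). The case is around (174,245) with its lid above, and the tray around (386,258). The side view agrees.

```bash
cat > h.py <<'E'
import numpy as np, cv2
from workcell import sensors, eyes
def cal(n):
    c=eyes.get_calibration(n); return 210/np.tan(np.radians(c['fovy']/2)),c['cx'],c['cy'],np.array(c['view'])
def onplane(n,uv,z):
    f,cx,cy,V=cal(n); uv=np.atleast_2d(uv).astype(float)
    d=np.c_[(uv[:,0]-cx)/f,(uv[:,1]-cy)/f,np.ones(len(uv))]@V[:3,:3]
    o=-V[:3,:3].T@V[:3,3]
    return o+d*((z-o[2])/d[:,2])[:,None]
def cloud(n,d):
    f,cx,cy,V=cal(n); v,u=np.mgrid[:420,:560]
    P=np.dstack([(u-cx)/f*d,(v-cy)/f*d,d])-V[:3,3]
    return P@V[:3,:3]
E
python3 - <<'E'
from h import *
print(list(eyes.get_calibration('top').keys()))
p=cv2.imread('pics/top0.png'); d=np.load('top0.npy'); C=cloud('top',d)
ps=cv2.imread('pics/side0.png'); Cs=cloud('side',np.load('side0.npy'))
def loc(nm,C,u,v,r,zlo,zhi):
    P=C[v-r:v+r+1,u-r:u+r+1].reshape(-1,3); Q=P[(P[:,2]>zlo)&(P[:,2]<zhi)]
    if len(Q)<4: print(nm,'few',np.round(np.percentile(P[:,2],[5,50,95]),3));return
    R=cv2.minAreaRect((Q[:,:2]*1000).astype(np.float32))
    print(nm,len(Q),'mean',np.round(Q.mean(0)*1000,1),'rect',np.round(R[0],1),np.round(R[1],1),round(R[2],1),'z95',round(np.percentile(P[:,2],97)*1000,1))
for nm,u,v in [('blue',213,163),('green',168,166),('yellow',384,169),('post',337,164)]: loc(nm,C,u,v,14,.03,.055)
for nm,u,v in [('black',247,201),('red',278,204),('round',271,245)]:
    loc(nm+' grip',C,u,v,12,.03,.05); loc(nm+' foot',C,u,v,12,.006,.022)
loc('tool',C,279,152,33,.006,.03)
for nm,u,v in [('blue',268,183),('yellow',392,258)]: loc('S'+nm,Cs,u,v,18,.034,.046)
for nm,u,v in [('red',279,221),('round',239,233)]: loc('S'+nm,Cs,u,v,16,.03,.046)
# tray rim and case rim
for nm,sl,zl,zh in [('tray',(slice(205,310),slice(325,445)),.014,.026),('case',(slice(222,278),slice(115,232)),.045,.058)]:
    P=C[sl].reshape(-1,3); Q=P[(P[:,2]>zl)&(P[:,2]<zh)]; R=cv2.minAreaRect((Q[:,:2]*1000).astype(np.float32)); print(nm,len(Q),R)
P=C[190:228,105:225].reshape(-1,3); print('lid z',np.round(np.percentile(P[:,2],[5,50,90,98]),3)); Q=P[P[:,2]>.14]; print(Q.mean(0),Q.min(0),Q.max(0))
hsv=cv2.cvtColor(p,cv2.COLOR_BGR2HSV)
E
python3 - <<'E'
import cv2
p=cv2.imread('pics/top0.png')[90:310,105:445]
cv2.imwrite('pics/crop0.png',cv2.resize(p,None,fx=2.3,fy=2.3,interpolation=cv2.INTER_CUBIC))
E
```

```text
['fovy', 'cx', 'cy', 'view']
blue 216 mean [638.  159.9  38.4] rect [637.8 159.8] [41.3 40.2] 34.4 z95 41.5
green 217 mean [630.  274.5  38.6] rect [629.6 275.7] [40.1 40.8] 1.3 z95 41.6
yellow 214 mean [ 631.9 -273.2   37.7] rect [ 632.4 -273.6] [41.1 40.2] 35.6 z95 40.7
post 167 mean [ 639.  -154.2   45.9] rect [ 640.4 -154.7] [36.1 36.6] 63.7 z95 50.1
black grip 79 mean [546.9  74.6  38.4] rect [547.3  74.8] [22.6 22.3] 74.8 z95 40.9
black foot 86 mean [543.   73.3  12.4] rect [547.2  74.7] [33.2 34.7] 78.2 z95 40.9
red grip 80 mean [538.1  -5.8  38.4] rect [538.7  -5.6] [22.1 22. ] 36.1 z95 40.5
red foot 92 mean [534.7  -5.8  12.4] rect [538.4  -5.7] [34.3 33.8] 35.5 z95 40.5
round grip 60 mean [433.8  11.8  38.8] rect [433.8  11.8] [19.9 17.4] 1.0 z95 40.2
round foot 94 mean [432.8  11.7  12.8] rect [433.6  12.3] [34.  33.9] 28.3 z95 40.2
tool 355 mean [699.6   3.5  11.4] rect [685.7   3.4] [169.4  47.5] 21.0 z95 12.5
Sblue 145 mean [614.8 133.   39.5] rect [596.6 121.4] [160.4  40.3] 39.2 z95 40.8
Syellow 218 mean [ 630.6 -278.9   39.8] rect [ 633.6 -278. ] [40.8 40.2] 11.5 z95 41.2
Sred 82 mean [537.6 -10.7  37.6] rect [547.9  16.2] [81.5 28.9] 72.0 z95 39.8
Sround 71 mean [433.5   6.8  37.8] rect [435.4   8.8] [22.3 20.7] 51.7 z95 39.4
tray 1359 ((406.4881286621094, -277.6522216796875), (200.01150512695312, 241.50906372070312), 7.831240653991699)
case 854 ((428.7350769042969, 252.60400390625), (114.58544158935547, 244.1720428466797), 1.850903868675232)
lid z [-0.004  0.047  0.157  0.164]
[0.5029418  0.24896601 0.18063961] [ 0.34983774 -0.00504124  0.1401227 ] [0.51750435 0.37543906 1.18360925]
```

View pics/crop0.png

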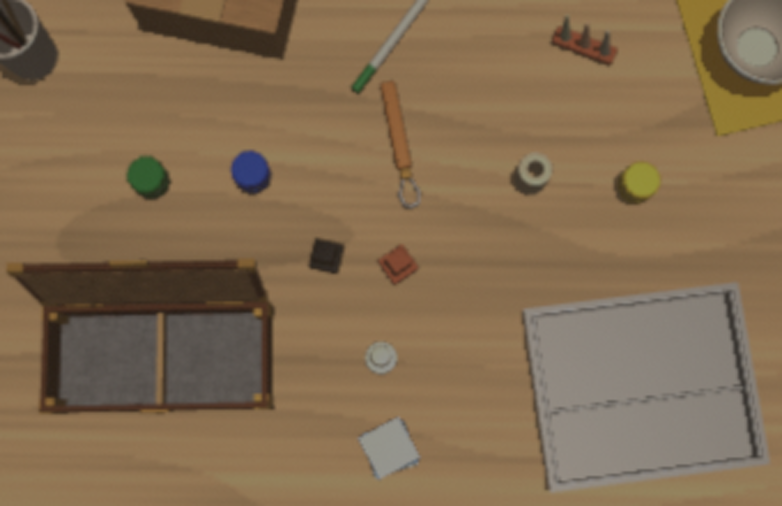

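The crop confirms the identities. The loop tool's handle runs from (388,83) to (403,165) and its loop ends at (410,207); the tray ridge and case partition are both clear.

```bash
cat >> h.py <<'E'
def plan(x,y,z,ang=None):
    """total tool-axis shift in units to world target (m); turn units to bring tool y to world angle ang (deg), shift given for after the turn"""
    s=sensors.observe(); R=np.array(s['tool_rot']); p=np.array(s['ee_pos']); t=0
    if ang is not None:
        a=np.degrees(np.arctan2(R[1,1],R[0,1])); dl=(a-ang+90)%180-90; t=dl/6
        c,q=np.cos(np.radians(dl)),np.sin(np.radians(dl)); R=R@np.array([[c,-q,0],[q,c,0],[0,0,1]])
    print('at',np.round(p,4),'turn',round(t,2),'shift',np.round(R.T@(np.array([x,y,z])-p)/.04,2))
E
python3 - <<'E'
from h import *
p=cv2.imread('pics/top0.png'); C=cloud('top',np.load('top0.npy')); hsv=cv2.cvtColor(p,cv2.COLOR_BGR2HSV)
m=np.zeros((420,560),bool); m[118:185,262:292]=1
o=m&(hsv[...,0]<14)&(hsv[...,1]>130); v,u=np.nonzero(o); k=(v<170)
W=onplane('top',np.c_[u,v],.012)[k]; print('handle',cv2.minAreaRect((W[:,:2]*1000).astype(np.float32)),len(W))
P=C[120:185,262:292].reshape(-1,3); Q=P[(P[:,2]>.008)&(P[:,2]<.02)&(P[:,0]>.6)]
print(cv2.minAreaRect((Q[:,:2]*1000).astype(np.float32)))
for nm,cam,sl,lo,hi in [('tray','top',(slice(205,310),slice(325,445)),.015,.026),('trayS','side',(slice(255,375),slice(230,405)),.015,.026),('caseS','side',(slice(150,225),slice(135,235)),.048,.057),('case','top',(slice(218,278),slice(115,232)),.046,.058)]:
    X=cloud(cam,np.load(cam+'0.npy')); g=((X[...,2]>lo)&(X[...,2]<hi)).astype(np.uint8); w=np.zeros_like(g); w[sl]=g[sl]
    n,l,st,_=cv2.connectedComponentsWithStats(w); i=1+st[1:,4].argmax(); Q=X[l==i]
    print(nm,len(Q),cv2.minAreaRect((Q[:,:2]*1000).astype(np.float32)))
plan(.638,.158,.23,90)
E
```

```text
handle ((697.4900512695312, 0.3473796844482422), (98.79270935058594, 14.291894912719727), 10.777426719665527) 102
((687.016357421875, -0.38681793212890625), (169.33990478515625, 37.54991912841797), 19.884706497192383)
tray 1293 ((406.45526123046875, -277.4132080078125), (200.01150512695312, 241.02664184570312), 7.831240653991699)
trayS 2164 ((408.31805419921875, -279.2777404785156), (203.73220825195312, 241.8389892578125), 7.791873931884766)
caseS 616 ((433.3377990722656, 250.42095947265625), (122.67874908447266, 248.67105102539062), 1.9656667709350586)
case 890 ((429.012451171875, 252.61578369140625), (115.19318389892578, 243.92605590820312), 1.9943978786468506)
at [0.28   0.5582 0.1906] turn -4.44 shift [ -8.95 -10.01  -0.98]
```

Emit:
send_rows:
  moves:
    - {"xyz": [0,0,-0.4],"turn": -0.89}
    - {"xyz": [0,0,-0.4],"turn": -0.89}
    - {"xyz": [0,0,-0.2],"turn": -0.89}
    - {"xyz": [0,0,0],"turn": -0.89}
    - {"xyz": [0,0,0],"turn": -0.88}
    - {"xyz": [0,-1,0],"turn": 0}
    - {"xyz": [0,-1,0],"turn": 0}
    - {"xyz": [-0.5,-1,0],"turn": 0}
  hand: 100

```text
clock: 1.1
ee_pos: [0.2989, 0.4377, 0.231]
tool_rot: [[-1.0, -0.003, -0.001], [-0.003, 1.0, -0.0], [0.001, -0.0, -1.0]]
force: [1.3, -0.5, -0.0]
gripper_width: 0.0853
gripper_force: 0.0
```

Emit:
send_rows:
  moves:
    - {"xyz": [-1,-0.9,0],"turn": 0}
    - {"xyz": [-1,-0.9,0],"turn": 0}
    - {"xyz": [-1,-0.9,0],"turn": 0}
    - {"xyz": [-1,-0.9,0],"turn": 0}
    - {"xyz": [-1,-0.9,0],"turn": 0}
    - {"xyz": [-1,-0.9,0],"turn": 0}
    - {"xyz": [-1,-0.8,0],"turn": 0}
    - {"xyz": [-1,-0.8,0],"turn": 0}

```text
clock: 2.1
ee_pos: [0.6212, 0.1576, 0.231]
tool_rot: [[-1.0, -0.0, -0.001], [-0.0, 1.0, -0.0], [0.001, -0.0, -1.0]]
force: [0.5, 1.0, -0.1]
gripper_width: 0.0856
gripper_force: 0.0
```

```bash
python3 - <<'E'
from h import *
plan(.638,.158,.012,90)
p,d=eyes.snapshot('side'); cv2.imwrite('pics/s1.png',p)
p,d=eyes.snapshot('top'); cv2.imwrite('pics/t1.png',p)
print(sensors.observe()['force'],sensors.observe()['clock'])
E
```

```text
at [0.6212 0.1576 0.231 ] turn 0.0 shift [-0.42  0.01  5.48]
[-0.01054096 -1.25880711  0.0162681 ] 2.2
```

Emit:
send_rows:
  moves:
    - {"xyz": [-0.42,0,0.6],"turn": 0}
    - {"xyz": [0,0,1],"turn": 0}
    - {"xyz": [0,0,1],"turn": 0}
    - {"xyz": [0,0,1],"turn": 0}
    - {"xyz": [0,0,0.9],"turn": 0}
    - {"xyz": [0,0,0.6],"turn": 0}
    - {"xyz": [0,0,0.38],"turn": 0}
    - {"xyz": [0,0,0],"turn": 0}

```text
clock: 3.2
ee_pos: [0.636, 0.1588, 0.0112]
tool_rot: [[-1.0, -0.0, -0.002], [-0.0, 1.0, -0.001], [0.002, -0.001, -1.0]]
force: [0.8, 0.4, -0.1]
gripper_width: 0.0859
gripper_force: 0.0
```

```bash
python3 - <<'E'
from h import *
p,d=eyes.snapshot('side'); cv2.imwrite('pics/s2.png',cv2.resize(p[100:260,180:360],None,fx=3,fy=3))
E
```

```text
(no output)
```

View pics/s2.png

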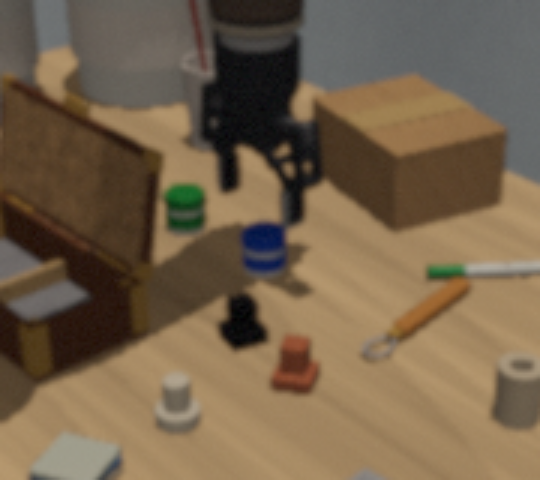

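```bash
python3 - <<'E'
from h import *
s=sensors.observe(); print(s['ee_pos'],s['joint_pos'],s['clock'])
for cam in('side','top'):
    f,cx,cy,V=cal(cam)
    for q in [(.636,.158,.012),(.636,.204,.025),(.636,.112,.025),(.638,.158,.04)]:
        c=V[:3,:3]@q+V[:3,3]; print(cam,q,np.round([cx+f*c[0]/c[2],cy+f*c[1]/c[2]]),'crop',np.round([(cx+f*c[0]/c[2]-180)*3,(cy+f*c[1]/c[2]-100)*3]))
for cam in('side','top'):
    p,d=eyes.snapshot(cam); X=cloud(cam,d); np.save(cam+'2.npy',d); cv2.imwrite(f'pics/{cam}2.png',p)
    if cam=='side':
        for (u,v) in [(228,183),(292,215),(264,248),(250,100)]:
            print(X[100+v//3,180+u//3].round(3))
cv2.imwrite('pics/t2c.png',cv2.resize(p[120:280,100:340],None,fx=3,fy=3))
E
```

```text
[0.63696037 0.15897649 0.01235262] [-0.40318707  0.64994136  0.12368431  1.67427059 -0.10205183  0.82388843
  1.33608994] 3.25
side (0.636, 0.158, 0.012) [267. 186.] crop [260. 258.]
side (0.636, 0.204, 0.025) [256. 176.] crop [229. 228.]
side (0.636, 0.112, 0.025) [277. 188.] crop [291. 264.]
side (0.638, 0.158, 0.04) [267. 177.] crop [261. 231.]
top (0.636, 0.158, 0.012) [216. 166.] crop [107. 199.]
top (0.636, 0.204, 0.025) [197. 165.] crop [ 51. 194.]
top (0.636, 0.112, 0.025) [233. 165.] crop [158. 196.]
top (0.638, 0.158, 0.04) [214. 163.] crop [102. 188.]
[0.633 0.2   0.075]
[0.631 0.105 0.081]
[0.63  0.143 0.033]
[0.609 0.133 0.185]
```

View pics/t2c.png

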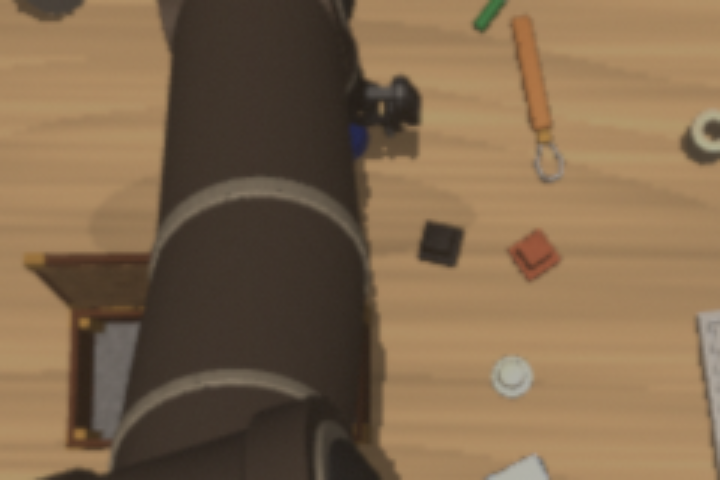

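```bash
python3 - <<'E'
from h import *
d=np.load('side2.npy'); X=cloud('side',d); p=cv2.imread('pics/side2.png')
for u in (256,276,277):
  for v in range(145,186,2): print(u,v,X[v,u].round(3),p[v,u])
cv2.imwrite('pics/s2b.png',cv2.resize(p[110:210,210:320],None,fx=5,fy=5,interpolation=cv2.INTER_NEAREST))
E
```

```text
256 145 [0.623 0.183 0.132] [13 14  7]
256 147 [0.627 0.189 0.123] [18 17 15]
256 149 [0.635 0.201 0.11 ] [17 14 17]
256 151 [0.636 0.202 0.103] [15 16 15]
256 153 [0.636 0.203 0.097] [11 12 12]
256 155 [0.634 0.2   0.093] [13 12 11]
256 157 [0.636 0.203 0.085] [18 16 16]
256 159 [0.634 0.201 0.08 ] [13 12 11]
256 161 [0.633 0.2   0.075] [15 14 19]
256 163 [0.634 0.202 0.067] [51 75 93]
256 165 [0.707 0.3   0.001] [ 93 130 157]
256 167 [0.699 0.29  0.   ] [100 138 167]
256 169 [0.691 0.28  0.   ] [103 142 170]
256 171 [ 0.685  0.271 -0.001] [105 143 172]
256 173 [0.673 0.256 0.002] [100 140 169]
256 175 [ 0.668  0.249 -0.   ] [ 66  94 117]
256 177 [ 0.661  0.24  -0.001] [49 69 86]
256 179 [0.651 0.227 0.001] [50 71 88]
256 181 [0.644 0.218 0.   ] [49 70 89]
256 183 [0.636 0.208 0.001] [50 71 89]
256 185 [ 0.63  0.2  -0.  ] [50 71 89]
276 145 [0.644 0.125 0.145] [22 19 20]
276 147 [0.626 0.103 0.152] [39 51 65]
276 149 [0.831 0.353 0.001] [ 59  81 102]
276 151 [0.638 0.117 0.132] [31 42 51]
276 153 [0.639 0.118 0.126] [41 57 71]
276 155 [ 0.803  0.319 -0.   ] [ 76 109 132]
276 157 [0.
[... 746 characters left out ...]
 25]
277 153 [0.644 0.121 0.123] [30 40 52]
277 155 [ 0.807  0.318 -0.001] [ 65  90 113]
277 157 [0.795 0.304 0.   ] [ 66  91 113]
277 159 [0.632 0.107 0.115] [29 37 46]
277 161 [0.629 0.102 0.112] [14 15 10]
277 163 [0.632 0.106 0.104] [22 17 21]
277 165 [0.631 0.105 0.099] [28 29 27]
277 167 [0.629 0.103 0.094] [29 30 30]
277 169 [0.63  0.104 0.087] [20 21 23]
277 171 [0.631 0.105 0.081] [25 26 27]
277 173 [0.633 0.107 0.074] [38 43 45]
277 175 [0.635 0.11  0.066] [ 79 104 125]
277 177 [ 0.708  0.199 -0.   ] [ 99 137 166]
277 179 [ 0.7    0.189 -0.   ] [ 95 132 162]
277 181 [ 0.692  0.179 -0.   ] [ 65  92 115]
277 183 [0.68  0.165 0.003] [51 71 89]
277 185 [ 0.677  0.161 -0.001] [49 70 90]
```

View pics/s2b.png

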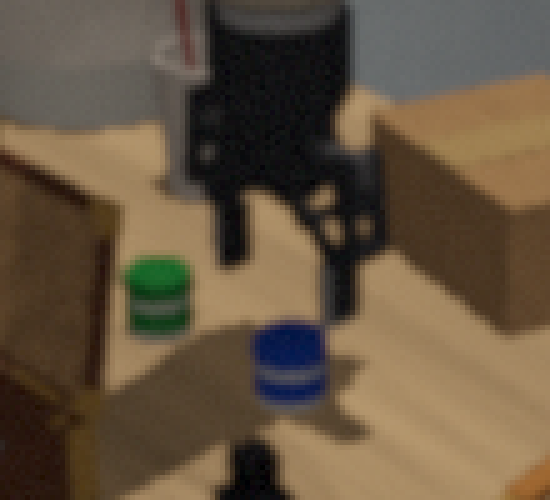

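The side view shows the fingertips at z≈0.065, well above the jar, while the reported TCP is 0.012. I'll check whether that offset was there at the start.

```bash
python3 - <<'E'
from h import *
X=cloud('side',np.load('side0.npy')); P=X[40:125,30:90].reshape(-1,3)
Q=P[(np.hypot(P[:,0]-.28,P[:,1]-.559)<.08)&(P[:,2]>.1)]
print(len(Q),np.round(np.percentile(Q[:,2],[0,1,3,10]),3),Q[Q[:,2]<np.percentile(Q[:,2],5)].mean(0).round(3))
X=cloud('side',np.load('side2.npy')); P=X[130:180,240:290].reshape(-1,3); Q=P[(np.hypot(P[:,0]-.636,P[:,1]-.158)<.08)&(P[:,2]>.045)]
print(len(Q),np.round(np.percentile(Q[:,2],[0,1,3,10]),3))
s=sensors.observe(); print(s['joint_pos'],s['joint_torque'])
E
```

```text
1355 [0.243 0.247 0.251 0.266] [0.28  0.553 0.25 ]
1105 [0.065 0.069 0.074 0.089]
[-0.40312735  0.64871474  0.12391423  1.67353749 -0.10199155  0.82384905
  1.33613231] [-7.92543101e-02 -6.82273149e+01  3.62461098e+00 -2.37705213e+01
  6.00352549e-03  1.78045279e-02 -2.15438791e-03]
```

The offset is a constant ~53 mm (about 40 mm beyond the stated swing), so true tip heights come from the camera. I'll lower 40 mm and check.

Emit:
send_rows:
  moves:
    - {"xyz": [0,0,0.4],"turn": 0}
    - {"xyz": [0,0,0.3],"turn": 0}
    - {"xyz": [0,0,0.2],"turn": 0}
    - {"xyz": [0,0,0.1],"turn": 0}
    - {"xyz": [0,0,0],"turn": 0}

```text
clock: 3.98
ee_pos: [0.6369, 0.1587, -0.0282]
tool_rot: [[-1.0, -0.0, -0.001], [-0.0, 1.0, -0.0], [0.001, -0.0, -1.0]]
force: [0.7, -0.2, -0.1]
gripper_width: 0.0854
gripper_force: 0.0
```

```bash
cat >> h.py <<'E'
def tip(lo=.006,cam='side',out=False):
    s=sensors.observe(); e=np.array(s['ee_pos']); p,d=eyes.snapshot(cam); X=cloud(cam,d); y=np.array(s['tool_rot'])[:,1]
    dark=(p.max(2)<55); Q=X[dark&(d>0)]; r=Q-e; k=(np.hypot(r[:,0],r[:,1])<.075)&(Q[:,2]>lo)&(Q[:,2]<e[2]+.12); Q=Q[k]; t=(Q-e)@y
    print('ee',e.round(4),'F',np.round(s['force'],1),'w',round(s['gripper_width'],4),'g',round(s['gripper_force'],1),'t',s['clock'])
    for nm,m in(('+',t>.004),('-',t<-.004)):
        if m.sum()>5: print(nm,m.sum(),'zmin',np.round(np.percentile(Q[m,2],[0,2]),3),'low mean',Q[m][Q[m,2]<np.percentile(Q[m,2],15)].mean(0).round(3))
    return p,d
E
python3 - <<'E'
from h import *
p,d=tip(); cv2.imwrite('pics/s3.png',p)
E
```

```text
ee [ 0.6369  0.1587 -0.0282] F [ 0.7 -0.2 -0.1] w 0.0854 g 0.0 t 3.975
+ 121 zmin [0.027 0.029] low mean [0.636 0.201 0.034]
- 132 zmin [0.033 0.037] low mean [0.635 0.107 0.04 ]
```

True TCP z is the reported value plus 40 mm, and the tips are now where I wanted them for the jar. Closing and lifting.

Emit:
send_rows:
  moves:
    - {"xyz": [0,0,0],"turn": 0}
    - {"xyz": [0,0,0],"turn": 0}
    - {"xyz": [0,0,0],"turn": 0}
    - {"xyz": [0,0,0],"turn": 0}
    - {"xyz": [0,0,0],"turn": 0}
    - {"xyz": [0,0,0],"turn": 0}
    - {"xyz": [0,0,0],"turn": 0}
    - {"xyz": [0,0,0],"turn": 0}
  hand: 0

```text
clock: 5.03
ee_pos: [0.6376, 0.1589, -0.0272]
tool_rot: [[-1.0, -0.0, 0.001], [-0.0, 1.0, 0.0], [-0.001, 0.0, -1.0]]
force: [-1.0, -0.1, 6.0]
gripper_width: 0.04
gripper_force: 60.5
```

Emit:
send_rows:
  moves:
    - {"xyz": [0,0,-0.3],"turn": 0}
    - {"xyz": [0,0,-0.7],"turn": 0}
    - {"xyz": [0,0,-1],"turn": 0}
    - {"xyz": [0,0,-1],"turn": 0}
    - {"xyz": [0,0,-1],"turn": 0}
    - {"xyz": [0,0,-1],"turn": 0}
    - {"xyz": [0,0,-1],"turn": 0}
    - {"xyz": [0,0,0],"turn": 0}

```text
clock: 6.02
ee_pos: [0.6388, 0.1591, 0.2166]
tool_rot: [[-1.0, 0.0, 0.006], [0.0, 1.0, 0.002], [-0.006, 0.002, -1.0]]
force: [0.1, -0.7, -1.6]
gripper_width: 0.0405
gripper_force: 60.5
```

```bash
python3 - <<'E'
from h import *
p,d=tip(); cv2.imwrite('pics/s4.png',cv2.resize(p[20:200,180:360],None,fx=3,fy=3))
hsv=cv2.cvtColor(p,cv2.COLOR_BGR2HSV); m=(hsv[...,0]>110)&(hsv[...,0]<130)&(hsv[...,1]>150)&(hsv[...,2]>60); m[:60]=0; m[:,:230]=0;m[:,330:]=0
Q=cloud('side',d)[m]; Q=Q[np.hypot(Q[:,0]-.637,Q[:,1]-.159)<.06]; print('jar',len(Q),Q.mean(0).round(3),Q.max(0).round(3),Q.min(0).round(3))
plan(.425,.309,.21,90)
E
```

```text
ee [0.6388 0.1591 0.2166] F [ 0.1 -0.7 -1.6] w 0.0405 g 60.5 t 6.025
+ 252 zmin [0.264 0.269] low mean [0.632 0.179 0.279]
- 304 zmin [0.266 0.269] low mean [0.635 0.127 0.276]
jar 88 [0.627 0.154 0.274] [0.647 0.206 0.309] [0.621 0.14  0.254]
at [0.6376 0.1589 0.214 ] turn 0.0 shift [5.31 3.75 0.09]
```

View pics/s4.png

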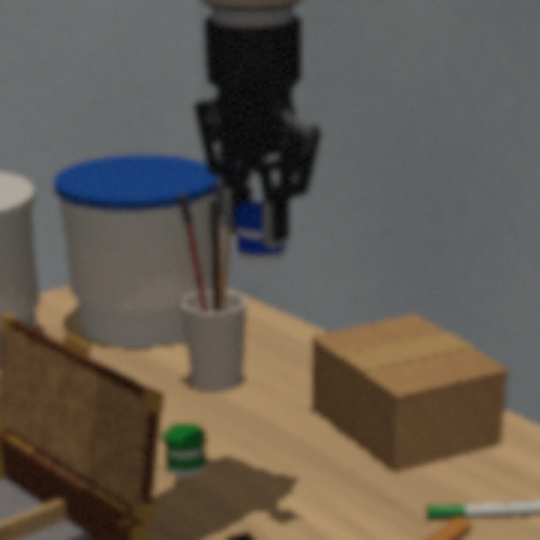

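Emit:
send_rows:
  moves:
    - {"xyz": [0.5,0.3,0],"turn": 0}
    - {"xyz": [0.8,0.6,0],"turn": 0}
    - {"xyz": [0.9,0.6,0],"turn": 0}
    - {"xyz": [0.9,0.6,0],"turn": 0}
    - {"xyz": [0.9,0.6,0],"turn": 0}
    - {"xyz": [0.8,0.6,0],"turn": 0}
    - {"xyz": [0.5,0.45,0.1],"turn": 0}
    - {"xyz": [0,0,0],"turn": 0}

```text
clock: 7.08
ee_pos: [0.4223, 0.3098, 0.2068]
tool_rot: [[-1.0, -0.004, -0.003], [-0.004, 1.0, -0.001], [0.003, -0.001, -1.0]]
force: [0.5, -0.2, -0.1]
gripper_width: 0.0404
gripper_force: 60.5
```

Emit:
send_rows:
  moves:
    - {"xyz": [0,0,0.5],"turn": 0}
    - {"xyz": [0,0,1],"turn": 0}
    - {"xyz": [0,0,1],"turn": 0}
    - {"xyz": [0,0,0.9],"turn": 0}
    - {"xyz": [0,0,0],"turn": 0}

```text
clock: 7.7
ee_pos: [0.4235, 0.3061, 0.0694]
tool_rot: [[-1.0, 0.001, -0.005], [0.001, 1.0, -0.005], [0.005, -0.005, -1.0]]
force: [-0.2, -0.6, -0.4]
gripper_width: 0.0405
gripper_force: 60.7
```

```bash
python3 - <<'E'
from h import *
p,d=tip(); plan(.425,.309,-.02,90); cv2.imwrite('pics/s5.png',cv2.resize(p[80:240,100:280],None,fx=3,fy=3))
E
```

```text
ee [0.4235 0.3061 0.0694] F [-0.2 -0.6 -0.4] w 0.0405 g 60.7 t 7.7
+ 835 zmin [0.006 0.006] low mean [0.443 0.336 0.007]
- 474 zmin [0.006 0.008] low mean [0.402 0.281 0.013]
at [0.4247 0.3073 0.0713] turn -0.01 shift [-0.01  0.05  2.28]
```

View pics/s5.png

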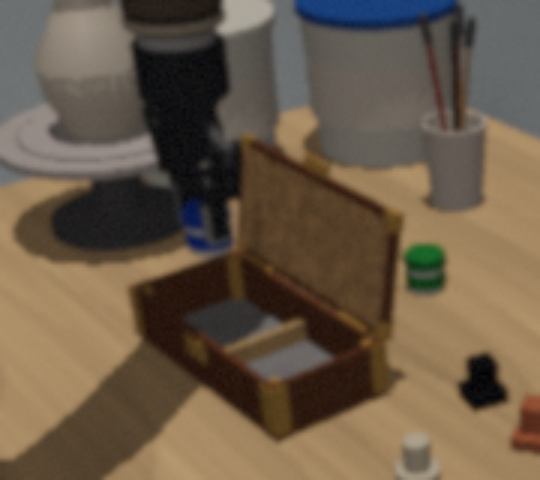

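Emit:
send_rows:
  moves:
    - {"xyz": [0,0.03,0.6],"turn": 0}
    - {"xyz": [0,0,0.6],"turn": 0}
    - {"xyz": [0,0,0.5],"turn": 0}
    - {"xyz": [0,0,0.3],"turn": 0}
    - {"xyz": [0,0,0.2],"turn": 0}
    - {"xyz": [0,0,0],"turn": 0}
    - {"xyz": [0,0,0],"turn": 0}

```text
clock: 8.62
ee_pos: [0.4255, 0.3102, -0.0151]
tool_rot: [[-1.0, -0.0, 0.001], [-0.0, 1.0, 0.001], [-0.001, 0.001, -1.0]]
force: [-0.1, 0.3, -1.0]
gripper_width: 0.0399
gripper_force: 60.7
```

```bash
python3 - <<'E'
from h import *
s=sensors.observe();print(s['force'],s['ft_torque'],s['ee_pos'])
E
```

```text
[-0.09403901  0.27699965 -0.96014505] [ 0.04559509 -0.02351136 -0.02778306] [ 0.42547858  0.31022947 -0.01514541]
```

Emit:
send_rows:
  moves:
    - {"xyz": [0,0,0.06],"turn": 0}
    - {"xyz": [0,0,0.05],"turn": 0}
    - {"xyz": [0,0,0],"turn": 0}
    - {"xyz": [0,0,0],"turn": 0}

```text
clock: 9.12
ee_pos: [0.425, 0.3099, -0.0202]
tool_rot: [[-1.0, -0.0, -0.0], [-0.0, 1.0, -0.0], [0.0, -0.0, -1.0]]
force: [0.3, -0.4, -0.6]
gripper_width: 0.0405
gripper_force: 60.7
```

Emit:
send_rows:
  moves:
    - {"xyz": [0,0,0.03],"turn": 0}
    - {"xyz": [0,0,0],"turn": 0}

```text
clock: 9.38
ee_pos: [0.4251, 0.31, -0.0212]
tool_rot: [[-1.0, -0.0, 0.0], [-0.0, 1.0, 0.0], [-0.0, 0.0, -1.0]]
force: [-1.5, -0.1, 2.7]
gripper_width: 0.0399
gripper_force: 61.0
```

Emit:
send_rows:
  moves:
    - {"xyz": [0,0,0.03],"turn": 0}
    - {"xyz": [0,0,0],"turn": 0}

```text
clock: 9.62
ee_pos: [0.4251, 0.31, -0.0213]
tool_rot: [[-1.0, -0.0, 0.0], [-0.0, 1.0, 0.0], [-0.0, 0.0, -1.0]]
force: [-3.2, -2.6, 17.1]
gripper_width: 0.0403
gripper_force: 62.5
```

Emit:
send_rows:
  moves:
    - {"xyz": [0,0,-0.03],"turn": 0}
    - {"xyz": [0,0,0],"turn": 0}
    - {"xyz": [0,0,0],"turn": 0}
    - {"xyz": [0,0,0],"turn": 0}
    - {"xyz": [0,0,-0.3],"turn": 0}
    - {"xyz": [0,0,-1],"turn": 0}
    - {"xyz": [0,0,-1],"turn": 0}
    - {"xyz": [0,0,-1],"turn": 0}
  hand: 70

```text
clock: 10.62
ee_pos: [0.425, 0.3098, 0.1127]
tool_rot: [[-1.0, -0.0, 0.0], [-0.0, 1.0, 0.0], [-0.0, 0.0, -1.0]]
force: [-0.0, 0.2, 0.3]
gripper_width: 0.0595
gripper_force: 0.0
```

Emit:
send_rows:
  moves:
    - {"xyz": [0,0,-1],"turn": 0}
    - {"xyz": [-0.3,-1,0],"turn": 0}
    - {"xyz": [-0.35,-1,0],"turn": 0}
    - {"xyz": [-0.35,-1,0],"turn": 0}
    - {"xyz": [-0.35,-1,0],"turn": 0}
    - {"xyz": [-0.35,-1,0],"turn": 0}
    - {"xyz": [-0.35,-1,0],"turn": 0}
    - {"xyz": [-0.35,-1,0],"turn": 0}

```text
clock: 11.62
ee_pos: [0.5214, 0.0287, 0.1516]
tool_rot: [[-1.0, -0.0, 0.001], [-0.0, 1.0, 0.001], [-0.001, 0.001, -1.0]]
force: [-0.1, 0.6, 0.6]
gripper_width: 0.0596
gripper_force: 0.0
```

Emit:
send_rows:
  moves:
    - {"xyz": [-0.4,-0.95,0],"turn": 0}
    - {"xyz": [0,0,0],"turn": -1}
    - {"xyz": [0,0,0],"turn": -1}
    - {"xyz": [0,0,0],"turn": -1}
    - {"xyz": [0,0,0],"turn": -1}
    - {"xyz": [0,0,0],"turn": -1}
    - {"xyz": [0,0,0],"turn": -1}
    - {"xyz": [0,0,0],"turn": 0}
  hand: 65

```text
clock: 12.62
ee_pos: [0.5371, -0.0082, 0.1513]
tool_rot: [[-0.809, -0.587, 0.001], [-0.587, 0.809, 0.0], [-0.001, -0.0, -1.0]]
force: [-0.1, 0.2, 1.8]
gripper_width: 0.0555
gripper_force: 0.0
```

```bash
python3 - <<'E'
from h import *
plan(.5385,-.008,-.023,126); p,d=eyes.snapshot('top'); X=cloud('top',d)
P=X[205:285,112:180].reshape(-1,3); Q=P[(P[:,2]>.036)&(P[:,2]<.05)&(P[:,0]<.47)&(P[:,0]>.385)&(P[:,1]<.36)&(P[:,1]>.262)]; print('jar in case',len(Q),Q.mean(0).round(3),Q.max(0).round(3),Q.min(0).round(3))
cv2.imwrite('pics/t6.png',cv2.resize(p[140:300,100:340],None,fx=3,fy=3))
E
```

```text
at [ 0.5371 -0.0082  0.1513] turn -0.01 shift [-0.03 -0.02  4.36]
jar in case 242 [0.427 0.31  0.045] [0.469 0.359 0.05 ] [0.407 0.29  0.037]
```

View pics/t6.png

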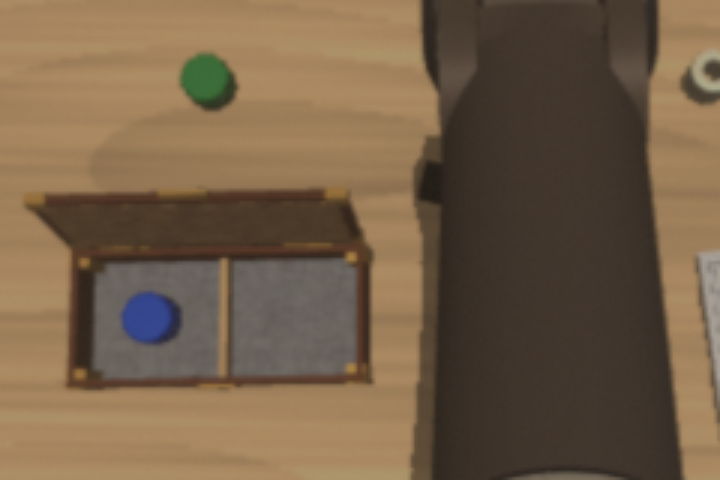

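The blue jar stands inside the left bay (150,317). Next is the terracotta stamp.

Emit:
send_rows:
  moves:
    - {"xyz": [-0.05,0,0.7],"turn": 0}
    - {"xyz": [0,0,1],"turn": 0}
    - {"xyz": [0,0,1],"turn": 0}
    - {"xyz": [0,0,0.9],"turn": 0}
    - {"xyz": [0,0,0.5],"turn": 0}
    - {"xyz": [0,0,0.26],"turn": 0}
    - {"xyz": [0,0,0],"turn": 0}

```text
clock: 13.55
ee_pos: [0.5385, -0.0069, -0.0239]
tool_rot: [[-0.809, -0.587, -0.001], [-0.587, 0.809, -0.0], [0.001, 0.0, -1.0]]
force: [0.4, -0.1, 0.1]
gripper_width: 0.0554
gripper_force: 0.0
```

Emit:
send_rows:
  moves:
    - {"xyz": [0,0,0],"turn": 0}
    - {"xyz": [0,0,0],"turn": 0}
    - {"xyz": [0,0,0],"turn": 0}
    - {"xyz": [0,0,0],"turn": 0}
    - {"xyz": [0,0,0],"turn": 0}
    - {"xyz": [0,0,0],"turn": 0}
  hand: 0

```text
clock: 14.3
ee_pos: [0.5396, -0.0068, -0.0227]
tool_rot: [[-0.809, -0.588, 0.002], [-0.588, 0.809, 0.0], [-0.002, -0.001, -1.0]]
force: [-1.2, -0.5, 5.9]
gripper_width: 0.0208
gripper_force: 59.8
```

Emit:
send_rows:
  moves:
    - {"xyz": [0,0,-0.3],"turn": 0}
    - {"xyz": [0,0,-0.8],"turn": 0}
    - {"xyz": [0,0,-1],"turn": 0}
    - {"xyz": [0,0,-1],"turn": 0}
    - {"xyz": [0,0,-1],"turn": 1}
    - {"xyz": [0,0,-0.3],"turn": 1}
    - {"xyz": [0,0,0],"turn": 1}
    - {"xyz": [0,0,0],"turn": 1}

```text
clock: 15.3
ee_pos: [0.5386, -0.0069, 0.1533]
tool_rot: [[-0.979, -0.205, 0.001], [-0.205, 0.979, 0.0], [-0.001, 0.0, -1.0]]
force: [0.4, -0.6, -0.1]
gripper_width: 0.0211
gripper_force: 58.9
```

Emit:
send_rows:
  moves:
    - {"xyz": [0,0,0],"turn": 1}
    - {"xyz": [0,0,0],"turn": 0.7}
    - {"xyz": [0,0,0],"turn": 0}

```text
clock: 15.68
ee_pos: [0.5385, -0.0068, 0.1528]
tool_rot: [[-0.999, -0.032, 0.0], [-0.032, 0.999, 0.0], [-0.0, 0.0, -1.0]]
force: [0.4, -0.0, -0.1]
gripper_width: 0.0205
gripper_force: 58.9
```

```bash
python3 - <<'E'
from h import *
p,d=tip(); plan(.429,.195,.15,92); cv2.imwrite('pics/s7.png',cv2.resize(p[60:260,180:380],None,fx=2.8,fy=2.8))
E
```

```text
ee [ 0.5385 -0.0068  0.1528] F [ 0.4 -0.  -0.1] w 0.0205 g 58.9 t 15.675
+ 398 zmin [0.006 0.009] low mean [0.545 0.059 0.012]
- 382 zmin [0.2   0.203] low mean [ 0.537 -0.03   0.21 ]
at [ 0.5386 -0.0068  0.1527] turn -0.02 shift [2.56 5.14 0.07]
```

View pics/s7.png

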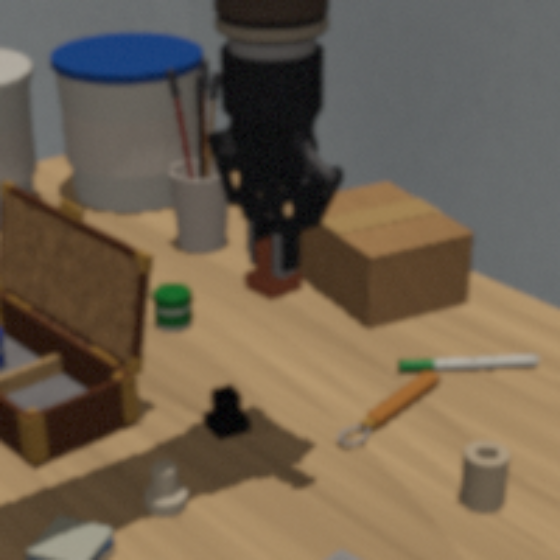

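Emit:
send_rows:
  moves:
    - {"xyz": [0.5,0.3,0],"turn": 0}
    - {"xyz": [0.9,0.6,0],"turn": 0}
    - {"xyz": [0.8,0.9,0],"turn": 0}
    - {"xyz": [0.4,0.9,0],"turn": 0}
    - {"xyz": [0,0.9,0],"turn": 0}
    - {"xyz": [0,0.9,0],"turn": 0}
    - {"xyz": [0,0.64,0],"turn": 0}
    - {"xyz": [0,0,0],"turn": 0}

```text
clock: 16.73
ee_pos: [0.4279, 0.1973, 0.1524]
tool_rot: [[-0.999, -0.036, 0.0], [-0.036, 0.999, 0.001], [-0.0, 0.001, -1.0]]
force: [0.2, -0.7, -0.1]
gripper_width: 0.0212
gripper_force: 58.9
```

Emit:
send_rows:
  moves:
    - {"xyz": [0,0,0.6],"turn": 0}
    - {"xyz": [0,0,1],"turn": 0}
    - {"xyz": [0,0,1],"turn": 0}
    - {"xyz": [0,0,0.8],"turn": 0}
    - {"xyz": [0,0,0.5],"turn": 0}
    - {"xyz": [0,0,0.2],"turn": 0}
    - {"xyz": [0,0,0],"turn": 0}
    - {"xyz": [0,0,0],"turn": 0}

```text
clock: 17.73
ee_pos: [0.4289, 0.1954, -0.011]
tool_rot: [[-1.0, -0.031, 0.001], [-0.031, 1.0, 0.001], [-0.001, 0.001, -1.0]]
force: [0.1, 0.3, 0.1]
gripper_width: 0.0206
gripper_force: 58.9
```

Emit:
send_rows:
  moves:
    - {"xyz": [0,0,0.06],"turn": 0}
    - {"xyz": [0,0,0.03],"turn": 0}
    - {"xyz": [0,0,0],"turn": 0}

```text
clock: 18.1
ee_pos: [0.4283, 0.1954, -0.0153]
tool_rot: [[-0.999, -0.032, 0.0], [-0.032, 0.999, 0.0], [-0.0, 0.0, -1.0]]
force: [0.5, 0.8, -0.4]
gripper_width: 0.0211
gripper_force: 58.9
```

Emit:
send_rows:
  moves:
    - {"xyz": [0,0,0.03],"turn": 0}
    - {"xyz": [0,0,0],"turn": 0}

```text
clock: 18.35
ee_pos: [0.4282, 0.1954, -0.0167]
tool_rot: [[-0.999, -0.032, -0.0], [-0.032, 0.999, 0.0], [0.0, 0.0, -1.0]]
force: [-0.3, 0.2, -0.6]
gripper_width: 0.0211
gripper_force: 59.1
```

Emit:
send_rows:
  moves:
    - {"xyz": [0,0,0.03],"turn": 0}
    - {"xyz": [0,0,0],"turn": 0}

```text
clock: 18.6
ee_pos: [0.4283, 0.1954, -0.0167]
tool_rot: [[-1.0, -0.031, 0.0], [-0.031, 1.0, 0.0], [-0.0, 0.0, -1.0]]
force: [-4.8, -2.6, 18.0]
gripper_width: 0.0209
gripper_force: 61.4
```

Emit:
send_rows:
  moves:
    - {"xyz": [0,0,0.02],"turn": 0}
    - {"xyz": [0,0,0],"turn": 0}

```text
clock: 18.85
ee_pos: [0.4283, 0.1954, -0.0168]
tool_rot: [[-1.0, -0.031, 0.0], [-0.031, 1.0, 0.001], [-0.0, 0.001, -1.0]]
force: [-7.9, -3.8, 29.6]
gripper_width: 0.0208
gripper_force: 63.1
```

Emit:
send_rows:
  moves:
    - {"xyz": [0,0,-0.05],"turn": 0}
    - {"xyz": [0,0,0],"turn": 0}
    - {"xyz": [0,0,0],"turn": 0}
    - {"xyz": [0,0,0],"turn": 0}
    - {"xyz": [0,0,-0.3],"turn": 0}
    - {"xyz": [0,0,-1],"turn": 0}
    - {"xyz": [0,0,-1],"turn": 0}
    - {"xyz": [0,0,-1],"turn": 0}
  hand: 50

```text
clock: 19.85
ee_pos: [0.4281, 0.1952, 0.1174]
tool_rot: [[-1.0, -0.031, 0.0], [-0.031, 1.0, 0.0], [-0.0, 0.0, -1.0]]
force: [0.8, 0.9, -0.3]
gripper_width: 0.0427
gripper_force: 0.0
```

Emit:
send_rows:
  moves:
    - {"xyz": [0,0,-1],"turn": 0}
    - {"xyz": [0,0,-1],"turn": 0}
    - {"xyz": [-0.8,0.3,-0.1],"turn": 0}
    - {"xyz": [-0.9,0.3,0],"turn": 0}
    - {"xyz": [-0.9,0.3,0],"turn": 0}
    - {"xyz": [-0.8,0.3,0],"turn": 0}
    - {"xyz": [-0.4,0.2,0],"turn": 0}
    - {"xyz": [0,0,0],"turn": 0}
  hand: 0

```text
clock: 20.85
ee_pos: [0.5787, 0.2564, 0.1994]
tool_rot: [[-0.999, -0.032, -0.0], [-0.032, 0.999, -0.0], [0.0, -0.0, -1.0]]
force: [-0.6, -0.3, -0.6]
gripper_width: -0.0002
gripper_force: 0.0
```

```bash
python3 - <<'E'
from h import *
p,d=tip(.15); plan(.575,.25,.095,92)
X=cloud('side',d); P=X[120:230,130:240].reshape(-1,3); Q=P[(P[:,2]>.135)&(P[:,2]<.19)&(P[:,0]>.45)&(P[:,0]<.56)&(P[:,1]>.14)&(P[:,1]<.36)]
print('lid',np.round(np.percentile(Q,[1,50,99],axis=0),3))
for cam in ('side','top'):
    q,d=(p,d) if cam=='side' else eyes.snapshot('top'); X=cloud(cam,d)
    for yc in (.31,.195):
        P=X.reshape(-1,3); Q=P[(abs(P[:,0]-.427)<.035)&(abs(P[:,1]-yc)<.04)&(P[:,2]>.03)&(P[:,2]<.07)]; print(cam,yc,len(Q),Q.mean(0).round(3) if len(Q) else '',Q[:,2].max() if len(Q) else '')
cv2.imwrite('pics/s8.png',cv2.resize(p[60:240,100:300],None,fx=3,fy=3))
E
```

```text
ee [0.5787 0.2564 0.1994] F [-0.6 -0.3 -0.6] w -0.0002 g 0.0 t 20.85
+ 112 zmin [0.155 0.156] low mean [0.526 0.267 0.194]
- 296 zmin [0.155 0.157] low mean [0.557 0.243 0.227]
at [0.578  0.2559 0.1995] turn -0.03 shift [ 0.08 -0.14  2.61]
lid [[0.499 0.142 0.136]
 [0.506 0.242 0.152]
 [0.517 0.358 0.174]]
side 0.31 161 [0.426 0.301 0.042] 0.04875337148910677
side 0.195 92 [0.428 0.19  0.041] 0.04707389082079392
top 0.31 0  
top 0.195 94 [0.427 0.196 0.044] 0.04845516688474849
```

View pics/s8.png

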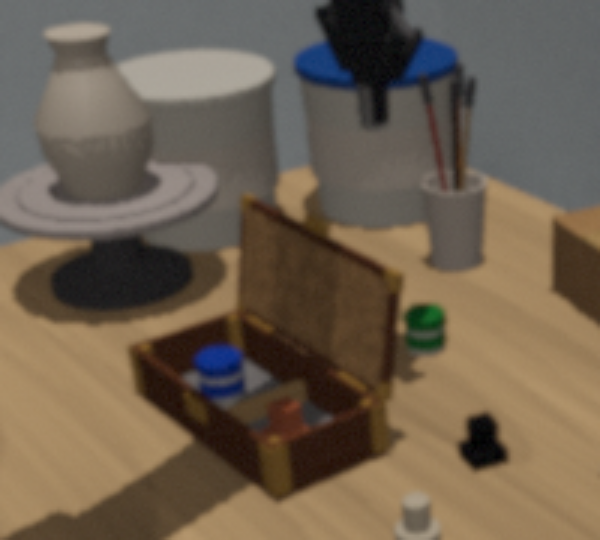

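Both items stand below the rim. Now I'll go down behind the lid and sweep it over.

Emit:
send_rows:
  moves:
    - {"xyz": [0,-0.1,0.6],"turn": 0}
    - {"xyz": [0,0,0.8],"turn": 0}
    - {"xyz": [0,0,0.8],"turn": 0}
    - {"xyz": [0,0,0.4],"turn": 0}
    - {"xyz": [0,0,0],"turn": 0}

```text
clock: 21.58
ee_pos: [0.5776, 0.2517, 0.095]
tool_rot: [[-1.0, -0.032, -0.002], [-0.032, 1.0, -0.001], [0.002, -0.001, -1.0]]
force: [-0.6, -0.5, -0.7]
gripper_width: -0.0002
gripper_force: 0.0
```

Emit:
send_rows:
  moves:
    - {"xyz": [0.4,0,0],"turn": 0}
    - {"xyz": [0.4,0,0],"turn": 0}
    - {"xyz": [0.3,0,0],"turn": 0}
    - {"xyz": [0.3,0,0],"turn": 0}
    - {"xyz": [0.3,0,-0.05],"turn": 0}
    - {"xyz": [0.3,0,-0.05],"turn": 0}
    - {"xyz": [0,0,0],"turn": 0}

```text
clock: 22.45
ee_pos: [0.4974, 0.2496, 0.0996]
tool_rot: [[-0.999, -0.032, -0.001], [-0.032, 0.999, -0.0], [0.001, -0.0, -1.0]]
force: [-0.1, 1.1, -0.5]
gripper_width: 0.0004
gripper_force: 0.0
```

```bash
python3 - <<'E'
from h import *
plan(.452,.25,.09,92); print(sensors.observe()['force'])
E
```

```text
at [0.4974 0.2496 0.0996] turn -0.02 shift [1.13 0.05 0.24]
[-0.0553681   1.13702714 -0.48542382]
```

Emit:
send_rows:
  moves:
    - {"xyz": [0.4,0,0.05],"turn": 0}
    - {"xyz": [0.4,0,0.08],"turn": 0}
    - {"xyz": [0.33,0,0.11],"turn": 0}
    - {"xyz": [0,0,0],"turn": 0}

```text
clock: 22.95
ee_pos: [0.4513, 0.248, 0.0892]
tool_rot: [[-0.999, -0.033, -0.002], [-0.033, 0.999, -0.001], [0.002, -0.001, -1.0]]
force: [1.1, 0.1, 0.2]
gripper_width: -0.0002
gripper_force: 0.0
```

```bash
python3 - <<'E'
from h import *
plan(.433,.25,.076,92); print(sensors.observe()['force'])
p,d=eyes.snapshot('side'); cv2.imwrite('pics/s9.png',cv2.resize(p[60:240,100:300],None,fx=3,fy=3))
E
```

```text
at [0.4513 0.248  0.0892] turn -0.02 shift [0.45 0.07 0.33]
[1.10277497 0.07236485 0.21619327]
```

View pics/s9.png

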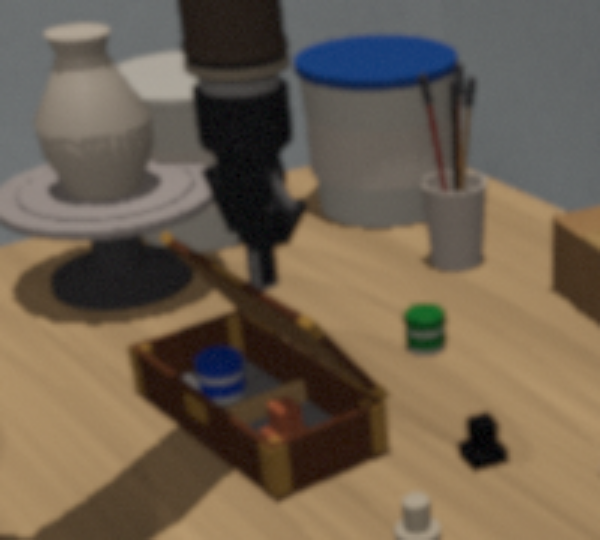

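Emit:
send_rows:
  moves:
    - {"xyz": [0.22,0,0.16],"turn": 0}
    - {"xyz": [0.22,0,0.17],"turn": 0}
    - {"xyz": [0.18,0,0.23],"turn": 0}
    - {"xyz": [0.17,0,0.23],"turn": 0}
    - {"xyz": [0.11,0,0.27],"turn": 0}
    - {"xyz": [0.11,0,0.27],"turn": 0}
    - {"xyz": [0.04,0,0.2],"turn": 0}
    - {"xyz": [0,0,0],"turn": 0}

```text
clock: 24.0
ee_pos: [0.4109, 0.2464, 0.0278]
tool_rot: [[-0.999, -0.032, -0.001], [-0.032, 0.999, -0.001], [0.001, -0.001, -1.0]]
force: [-0.3, 0.4, -0.1]
gripper_width: -0.0001
gripper_force: 0.0
```

Emit:
send_rows:
  moves:
    - {"xyz": [0,0,0.1],"turn": 0}
    - {"xyz": [0,0,0.08],"turn": 0}
    - {"xyz": [0,0,0],"turn": 0}
    - {"xyz": [0,0,0],"turn": 0}

```text
clock: 24.5
ee_pos: [0.4115, 0.2468, 0.0215]
tool_rot: [[-1.0, -0.032, 0.0], [-0.032, 1.0, 0.0], [-0.0, 0.0, -1.0]]
force: [0.2, -1.4, -0.4]
gripper_width: 0.0001
gripper_force: 0.0
```

Emit:
send_rows:
  moves:
    - {"xyz": [0,0,0.04],"turn": 0}
    - {"xyz": [0,0,0],"turn": 0}
    - {"xyz": [0,0,0],"turn": 0}

```text
clock: 24.88
ee_pos: [0.4117, 0.247, 0.0206]
tool_rot: [[-1.0, -0.031, 0.001], [-0.031, 1.0, 0.001], [-0.001, 0.001, -1.0]]
force: [-1.9, -1.4, 9.8]
gripper_width: 0.0003
gripper_force: 5.2
```

Emit:
send_rows:
  moves:
    - {"xyz": [0,0,0.03],"turn": 0}
    - {"xyz": [0,0,0],"turn": 0}
    - {"xyz": [0,0,0],"turn": 0}

```text
clock: 25.25
ee_pos: [0.4117, 0.247, 0.0205]
tool_rot: [[-1.0, -0.031, 0.001], [-0.031, 1.0, 0.001], [-0.001, 0.001, -1.0]]
force: [-6.1, -4.1, 25.2]
gripper_width: 0.0001
gripper_force: 12.5
```

```bash
python3 - <<'E'
from h import *
p,d=eyes.snapshot('side'); cv2.imwrite('pics/s10.png',cv2.resize(p[60:240,100:300],None,fx=3,fy=3))
P=cloud('side',d).reshape(-1,3); Q=P[(abs(P[:,0]-.42)<.075)&(abs(P[:,1]-.25)<.12)&(P[:,2]>.04)&(P[:,2]<.075)]
for a,b in((.36,.385),(.385,.41),(.43,.455),(.455,.48)):
    k=(Q[:,0]>a)&(Q[:,0]<b); print(a,k.sum(),np.round(np.percentile(Q[k,2],[5,50,95]),4))
E
```

```text
0.36 472 [0.0422 0.0574 0.0617]
0.385 462 [0.0584 0.0606 0.0629]
0.43 340 [0.0473 0.0603 0.0624]
0.455 344 [0.0472 0.0605 0.0621]
```

The lid lies flat with its top at z≈0.0605 and takes 25 N of press, so it is closed. Next: yellow jar.

Emit:
send_rows:
  moves:
    - {"xyz": [0,0,-0.3],"turn": 0}
    - {"xyz": [0,0,-1],"turn": 0.3}
    - {"xyz": [0,0,-1],"turn": 0}
    - {"xyz": [0,0,-1],"turn": 0}
    - {"xyz": [-0.4,-1,0],"turn": 0}
    - {"xyz": [-0.4,-1,0],"turn": 0}
    - {"xyz": [-0.4,-1,0],"turn": 0}
    - {"xyz": [-0.4,-1,0],"turn": 0}
  hand: 100

```text
clock: 26.3
ee_pos: [0.4758, 0.0855, 0.1509]
tool_rot: [[-1.0, -0.0, 0.001], [-0.0, 1.0, 0.0], [-0.001, 0.0, -1.0]]
force: [0.8, 0.7, 0.4]
gripper_width: 0.0854
gripper_force: 0.0
```

Emit:
send_rows:
  moves:
    - {"xyz": [-0.4,-1,0],"turn": 0}
    - {"xyz": [-0.4,-1,0],"turn": 0}
    - {"xyz": [-0.45,-1,0],"turn": 0}
    - {"xyz": [-0.45,-1,0],"turn": 0}
    - {"xyz": [-0.45,-1,0],"turn": 0}
    - {"xyz": [-0.45,-1,0],"turn": 0}
    - {"xyz": [-0.45,-1,0],"turn": 0}
    - {"xyz": [-0.45,-1,0],"turn": 0}

```text
clock: 27.3
ee_pos: [0.616, -0.2343, 0.1507]
tool_rot: [[-1.0, -0.001, 0.0], [-0.001, 1.0, 0.0], [-0.0, 0.0, -1.0]]
force: [0.0, 0.6, -0.3]
gripper_width: 0.0854
gripper_force: 0.0
```

Emit:
send_rows:
  moves:
    - {"xyz": [-0.4,-0.95,0],"turn": 0}
    - {"xyz": [0,0,0],"turn": 0}
    - {"xyz": [0,0,0],"turn": 0}

```text
clock: 27.68
ee_pos: [0.6312, -0.2704, 0.1502]
tool_rot: [[-1.0, -0.0, -0.001], [-0.0, 1.0, 0.001], [0.001, 0.001, -1.0]]
force: [-0.0, 1.6, 0.5]
gripper_width: 0.0855
gripper_force: 0.0
```

```bash
python3 - <<'E'
from h import *
plan(.632,-.2735,-.028,90)
E
```

```text
at [ 0.6312 -0.2704  0.1502] turn 0.0 shift [-0.02 -0.08  4.45]
```

Emit:
send_rows:
  moves:
    - {"xyz": [-0.02,-0.08,0.7],"turn": 0}
    - {"xyz": [0,0,1],"turn": 0}
    - {"xyz": [0,0,1],"turn": 0}
    - {"xyz": [0,0,0.9],"turn": 0}
    - {"xyz": [0,0,0.6],"turn": 0}
    - {"xyz": [0,0,0.23],"turn": 0}
    - {"xyz": [0,0,0],"turn": 0}

```text
clock: 28.55
ee_pos: [0.6324, -0.2733, -0.0265]
tool_rot: [[-1.0, -0.001, -0.0], [-0.001, 1.0, 0.001], [0.0, 0.001, -1.0]]
force: [-0.0, -0.2, 0.7]
gripper_width: 0.0851
gripper_force: 0.0
```

Emit:
send_rows:
  moves:
    - {"xyz": [0,0,0],"turn": 0}
    - {"xyz": [0,0,0],"turn": 0}
    - {"xyz": [0,0,0],"turn": 0}
    - {"xyz": [0,0,0],"turn": 0}
    - {"xyz": [0,0,0],"turn": 0}
    - {"xyz": [0,0,0],"turn": 0}
    - {"xyz": [0,0,0],"turn": 0}
  hand: 0

```text
clock: 29.42
ee_pos: [0.6332, -0.2747, -0.0252]
tool_rot: [[-1.0, -0.0, 0.002], [-0.0, 1.0, -0.001], [-0.002, -0.001, -1.0]]
force: [-1.8, 0.4, 6.7]
gripper_width: 0.0407
gripper_force: 60.7
```

Emit:
send_rows:
  moves:
    - {"xyz": [0,0,-0.3],"turn": 0}
    - {"xyz": [0,0,-0.9],"turn": 0}
    - {"xyz": [0,0,-0.8],"turn": 0}
    - {"xyz": [0.5,-0.1,-0.2],"turn": 0}
    - {"xyz": [0.9,-0.2,0],"turn": 0}
    - {"xyz": [0.9,-0.2,0],"turn": 0}
    - {"xyz": [0.9,-0.2,0],"turn": 0}
    - {"xyz": [0.9,-0.2,0],"turn": 0}

```text
clock: 30.42
ee_pos: [0.4671, -0.3107, 0.0621]
tool_rot: [[-1.0, 0.0, 0.001], [0.0, 1.0, -0.0], [-0.001, -0.0, -1.0]]
force: [0.0, -1.0, -1.2]
gripper_width: 0.0404
gripper_force: 60.6
```

Emit:
send_rows:
  moves:
    - {"xyz": [0.4,-0.2,0],"turn": 0}
    - {"xyz": [0,0,0],"turn": 0}
    - {"xyz": [0,0,0],"turn": 0}

```text
clock: 30.8
ee_pos: [0.454, -0.318, 0.0616]
tool_rot: [[-1.0, -0.001, 0.001], [-0.001, 1.0, -0.0], [-0.001, -0.0, -1.0]]
force: [0.9, 0.1, -1.2]
gripper_width: 0.0403
gripper_force: 60.6
```

```bash
python3 - <<'E'
from h import *
p,d=tip(); plan(.452,-.317,-.022,90); cv2.imwrite('pics/s11.png',cv2.resize(p[150:390,220:460],None,fx=2.4,fy=2.4))
E
```

```text
ee [ 0.454  -0.318   0.0616] F [ 0.9  0.1 -1.2] w 0.0403 g 60.6 t 30.8
+ 362 zmin [0.119 0.127] low mean [ 0.451 -0.298  0.133]
- 477 zmin [0.112 0.118] low mean [ 0.45  -0.35   0.127]
at [ 0.454  -0.3178  0.0614] turn 0.02 shift [0.05 0.02 2.09]
```

View pics/s11.png

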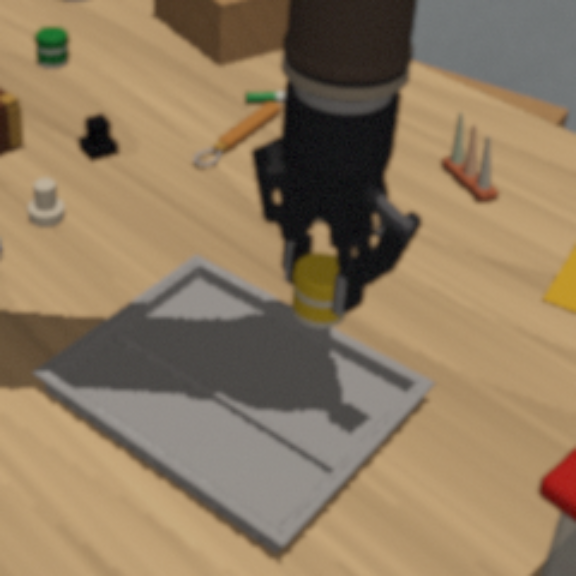

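Emit:
send_rows:
  moves:
    - {"xyz": [0.05,0,0.5],"turn": 0}
    - {"xyz": [0,0,0.7],"turn": 0}
    - {"xyz": [0,0,0.5],"turn": 0}
    - {"xyz": [0,0,0.25],"turn": 0}
    - {"xyz": [0,0,0],"turn": 0}
    - {"xyz": [0,0,0],"turn": 0}

```text
clock: 31.6
ee_pos: [0.451, -0.3186, -0.016]
tool_rot: [[-1.0, -0.0, 0.001], [-0.0, 1.0, -0.0], [-0.001, -0.0, -1.0]]
force: [-0.4, -0.3, 0.1]
gripper_width: 0.0407
gripper_force: 60.6
```

Emit:
send_rows:
  moves:
    - {"xyz": [0,0,0.06],"turn": 0}
    - {"xyz": [0,0,0],"turn": 0}

```text
clock: 31.85
ee_pos: [0.4505, -0.3184, -0.0187]
tool_rot: [[-1.0, -0.0, 0.001], [-0.0, 1.0, -0.0], [-0.001, -0.0, -1.0]]
force: [1.0, 1.4, -1.2]
gripper_width: 0.0405
gripper_force: 60.6
```

Emit:
send_rows:
  moves:
    - {"xyz": [0,0,0.03],"turn": 0}
    - {"xyz": [0,0,0],"turn": 0}

```text
clock: 32.1
ee_pos: [0.4503, -0.3184, -0.0202]
tool_rot: [[-1.0, -0.0, 0.0], [-0.0, 1.0, 0.0], [-0.0, 0.0, -1.0]]
force: [-0.5, 0.5, -0.7]
gripper_width: 0.0406
gripper_force: 60.6
```

Emit:
send_rows:
  moves:
    - {"xyz": [0,0,0.03],"turn": 0}
    - {"xyz": [0,0,0],"turn": 0}

```text
clock: 32.35
ee_pos: [0.4503, -0.3184, -0.0213]
tool_rot: [[-1.0, -0.0, 0.0], [-0.0, 1.0, 0.0], [-0.0, 0.0, -1.0]]
force: [-0.2, 0.9, 2.5]
gripper_width: 0.0403
gripper_force: 60.9
```

Emit:
send_rows:
  moves:
    - {"xyz": [0,0,0.025],"turn": 0}
    - {"xyz": [0,0,0],"turn": 0}

```text
clock: 32.6
ee_pos: [0.4504, -0.3184, -0.0213]
tool_rot: [[-1.0, -0.0, 0.001], [-0.0, 1.0, 0.0], [-0.001, 0.0, -1.0]]
force: [-3.2, 2.1, 13.4]
gripper_width: 0.0403
gripper_force: 62.2
```

Emit:
send_rows:
  moves:
    - {"xyz": [0,0,-0.03],"turn": 0}
    - {"xyz": [0,0,0],"turn": 0}
    - {"xyz": [0,0,0],"turn": 0}
    - {"xyz": [0,0,0],"turn": 0}
    - {"xyz": [0,0,-0.3],"turn": 0}
    - {"xyz": [0,0,-0.9],"turn": 0}
    - {"xyz": [0,0,-1],"turn": 0}
    - {"xyz": [0,0,-0.8],"turn": 0}
  hand: 75

```text
clock: 33.6
ee_pos: [0.4506, -0.3188, 0.1012]
tool_rot: [[-1.0, 0.0, 0.001], [0.0, 1.0, -0.001], [-0.001, -0.001, -1.0]]
force: [0.7, 0.1, -0.1]
gripper_width: 0.064
gripper_force: 0.0
```

Emit:
send_rows:
  moves:
    - {"xyz": [0.05,1,0],"turn": 0}
    - {"xyz": [0.05,1,0],"turn": 0}
    - {"xyz": [0.05,1,0],"turn": 0}
    - {"xyz": [0.05,1,0],"turn": 0}
    - {"xyz": [0.05,1,0],"turn": 0}
    - {"xyz": [0.05,1,0],"turn": 0}
    - {"xyz": [0.05,1,0],"turn": 0}
    - {"xyz": [0.05,1,0],"turn": 0}
  hand: 65

```text
clock: 34.6
ee_pos: [0.4343, 0.0028, 0.0997]
tool_rot: [[-1.0, 0.0, 0.001], [0.0, 1.0, 0.0], [-0.001, 0.0, -1.0]]
force: [0.8, 0.8, -0.2]
gripper_width: 0.0555
gripper_force: 0.0
```

Emit:
send_rows:
  moves:
    - {"xyz": [0,0.25,0],"turn": 0}
    - {"xyz": [0,0,0],"turn": 0}
    - {"xyz": [0,0,0],"turn": 0}

```text
clock: 34.98
ee_pos: [0.4344, 0.0103, 0.099]
tool_rot: [[-1.0, 0.002, 0.0], [0.002, 1.0, -0.0], [-0.0, -0.0, -1.0]]
force: [-0.1, 0.3, -0.6]
gripper_width: 0.0557
gripper_force: 0.0
```

```bash
python3 - <<'E'
from h import *
plan(.4338,.0115,-.023,90); p,d=eyes.snapshot('top'); P=cloud('top',d).reshape(-1,3)
Q=P[(abs(P[:,0]-.45)<.05)&(abs(P[:,1]+.318)<.05)&(P[:,2]>.036)&(P[:,2]<.06)]; print('yellow',len(Q),Q.mean(0).round(3),np.ptp(Q,axis=0).round(3))
E
```

```text
at [0.4344 0.0103 0.099 ] turn -0.01 shift [0.02 0.03 3.05]
yellow 230 [ 0.45  -0.316  0.042] [0.04  0.041 0.013]
```

Emit:
send_rows:
  moves:
    - {"xyz": [0.02,0.03,0.7],"turn": 0}
    - {"xyz": [0,0,1],"turn": 0}
    - {"xyz": [0,0,0.8],"turn": 0}
    - {"xyz": [0,0,0.4],"turn": 0}
    - {"xyz": [0,0,0.15],"turn": 0}
    - {"xyz": [0,0,0],"turn": 0}

```text
clock: 35.78
ee_pos: [0.4335, 0.0122, -0.0232]
tool_rot: [[-1.0, 0.001, -0.0], [0.001, 1.0, -0.0], [0.0, -0.0, -1.0]]
force: [0.2, -0.3, -0.7]
gripper_width: 0.0557
gripper_force: 0.0
```

Emit:
send_rows:
  moves:
    - {"xyz": [0,0,0],"turn": 0}
    - {"xyz": [0,0,0],"turn": 0}
    - {"xyz": [0,0,0],"turn": 0}
    - {"xyz": [0,0,0],"turn": 0}
    - {"xyz": [0,0,0],"turn": 0}
    - {"xyz": [0,0,0],"turn": 0}
    - {"xyz": [0,0,0],"turn": 0}
  hand: 0

```text
clock: 36.65
ee_pos: [0.4341, 0.0129, -0.0223]
tool_rot: [[-1.0, -0.0, 0.002], [-0.0, 1.0, 0.0], [-0.002, 0.0, -1.0]]
force: [-1.1, -1.4, 6.4]
gripper_width: 0.02
gripper_force: 58.4
```

Emit:
send_rows:
  moves:
    - {"xyz": [0,0,-0.3],"turn": 0}
    - {"xyz": [0,0,-0.8],"turn": 0}
    - {"xyz": [0,0,-0.9],"turn": 0}
    - {"xyz": [0,-0.5,-0.2],"turn": 0}
    - {"xyz": [0,-0.9,0],"turn": 0}
    - {"xyz": [0,-0.9,0],"turn": 0}
    - {"xyz": [0,-0.9,0],"turn": 0}
    - {"xyz": [0,-0.9,0],"turn": 0}

```text
clock: 37.65
ee_pos: [0.4335, -0.1522, 0.0657]
tool_rot: [[-1.0, -0.0, 0.001], [-0.0, 1.0, 0.0], [-0.001, 0.0, -1.0]]
force: [1.0, 0.1, 0.2]
gripper_width: 0.0199
gripper_force: 58.7
```

Emit:
send_rows:
  moves:
    - {"xyz": [0,-0.9,0],"turn": 0}
    - {"xyz": [-0.15,-0.9,0],"turn": 0}
    - {"xyz": [0,-0.1,0],"turn": 0}
    - {"xyz": [0,0,0],"turn": 0}

```text
clock: 38.15
ee_pos: [0.4393, -0.2268, 0.0651]
tool_rot: [[-1.0, 0.0, 0.0], [0.0, 1.0, 0.0], [-0.0, 0.0, -1.0]]
force: [-0.0, 0.9, -0.7]
gripper_width: 0.0196
gripper_force: 58.8
```

```bash
python3 - <<'E'
from h import *
plan(.440,-.228,-.018,90); p,d=eyes.snapshot('side'); cv2.imwrite('pics/s12.png',cv2.resize(p[150:390,180:420],None,fx=2.4,fy=2.4))
E
```

```text
at [ 0.4393 -0.2268  0.0651] turn -0.0 shift [-0.02 -0.03  2.08]
```

View pics/s12.png

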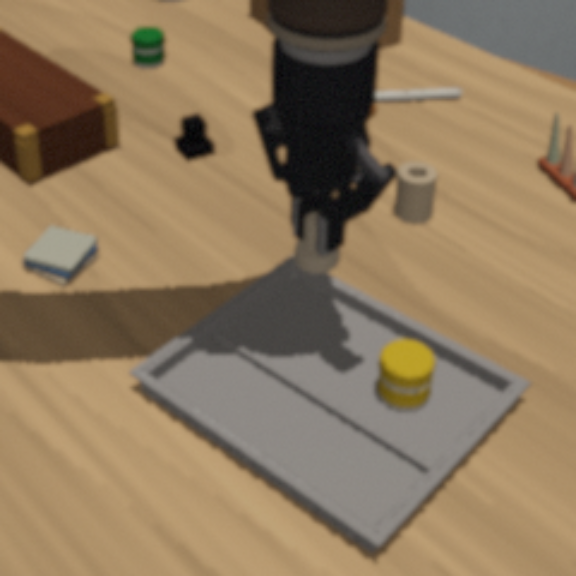

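The yellow jar stands in the wide bay at (406,372) and the round stamp is held. That was my 14th and last picture, so from here I use numbers only.

Emit:
send_rows:
  moves:
    - {"xyz": [-0.02,-0.03,0.5],"turn": 0}
    - {"xyz": [0,0,0.7],"turn": 0}
    - {"xyz": [0,0,0.5],"turn": 0}
    - {"xyz": [0,0,0.25],"turn": 0}
    - {"xyz": [0,0,0],"turn": 0}
    - {"xyz": [0,0,0],"turn": 0}

```text
clock: 38.95
ee_pos: [0.4408, -0.2283, -0.0125]
tool_rot: [[-1.0, -0.001, 0.001], [-0.001, 1.0, -0.0], [-0.001, -0.0, -1.0]]
force: [1.0, 0.2, -0.0]
gripper_width: 0.0199
gripper_force: 58.8
```

Emit:
send_rows:
  moves:
    - {"xyz": [0,0,0.05],"turn": 0}
    - {"xyz": [0,0,0],"turn": 0}

```text
clock: 39.2
ee_pos: [0.4405, -0.2284, -0.0149]
tool_rot: [[-1.0, -0.0, 0.001], [-0.0, 1.0, -0.0], [-0.001, -0.0, -1.0]]
force: [-0.7, -0.2, 0.6]
gripper_width: 0.02
gripper_force: 58.8
```

Emit:
send_rows:
  moves:
    - {"xyz": [0,0,0.03],"turn": 0}
    - {"xyz": [0,0,0],"turn": 0}

```text
clock: 39.45
ee_pos: [0.4403, -0.2284, -0.0165]
tool_rot: [[-1.0, -0.0, -0.0], [-0.0, 1.0, 0.0], [0.0, 0.0, -1.0]]
force: [-0.2, 0.7, -0.6]
gripper_width: 0.0199
gripper_force: 58.8
```

Emit:
send_rows:
  moves:
    - {"xyz": [0,0,0.03],"turn": 0}
    - {"xyz": [0,0,0],"turn": 0}

```text
clock: 39.7
ee_pos: [0.4402, -0.2283, -0.0177]
tool_rot: [[-1.0, -0.0, -0.0], [-0.0, 1.0, 0.0], [0.0, 0.0, -1.0]]
force: [0.3, -0.1, -0.3]
gripper_width: 0.0201
gripper_force: 58.8
```

Emit:
send_rows:
  moves:
    - {"xyz": [0,0,0.025],"turn": 0}
    - {"xyz": [0,0,0],"turn": 0}

```text
clock: 39.95
ee_pos: [0.4403, -0.2284, -0.0183]
tool_rot: [[-1.0, -0.0, 0.0], [-0.0, 1.0, 0.0], [-0.0, 0.0, -1.0]]
force: [-1.9, 0.7, 5.8]
gripper_width: 0.0196
gripper_force: 59.5
```

Emit:
send_rows:
  moves:
    - {"xyz": [0,0,0.02],"turn": 0}
    - {"xyz": [0,0,0],"turn": 0}

```text
clock: 40.2
ee_pos: [0.4403, -0.2284, -0.0183]
tool_rot: [[-1.0, 0.0, 0.001], [0.0, 1.0, 0.0], [-0.001, 0.0, -1.0]]
force: [-3.5, 2.4, 16.3]
gripper_width: 0.0197
gripper_force: 60.6
```

Emit:
send_rows:
  moves:
    - {"xyz": [0,0,-0.04],"turn": 0}
    - {"xyz": [0,0,0],"turn": 0}
    - {"xyz": [0,0,0],"turn": 0}
    - {"xyz": [0,0,0],"turn": 0}
    - {"xyz": [0,0,-0.3],"turn": 0}
    - {"xyz": [0,0,-0.9],"turn": 0}
    - {"xyz": [0,0,-1],"turn": 0}
    - {"xyz": [0,0,-0.8],"turn": 0}
  hand: 50

```text
clock: 41.2
ee_pos: [0.4405, -0.2287, 0.1045]
tool_rot: [[-1.0, 0.0, 0.001], [0.0, 1.0, -0.0], [-0.001, -0.0, -1.0]]
force: [-0.1, 0.1, -0.6]
gripper_width: 0.0427
gripper_force: 0.0
```

Emit:
send_rows:
  moves:
    - {"xyz": [-0.8,0.7,0],"turn": 0}
    - {"xyz": [-0.8,0.7,0],"turn": 0}
    - {"xyz": [-0.8,0.7,0],"turn": 0}
    - {"xyz": [-0.8,0.7,0],"turn": 0}
    - {"xyz": [-0.8,0.7,0],"turn": 0}
    - {"xyz": [-0.8,0.7,0],"turn": 0}
    - {"xyz": [-0.8,0.75,0],"turn": 0}
    - {"xyz": [-0.8,0.75,0],"turn": 0}
  hand: 45

```text
clock: 42.2
ee_pos: [0.6972, 0.0005, 0.1031]
tool_rot: [[-1.0, 0.0, 0.0], [0.0, 1.0, -0.0], [-0.0, -0.0, -1.0]]
force: [0.9, -0.6, -0.2]
gripper_width: 0.0384
gripper_force: 0.0
```

Emit:
send_rows:
  moves:
    - {"xyz": [0,0,0],"turn": -0.9}
    - {"xyz": [0,0,0],"turn": -0.9}
    - {"xyz": [0,0,0],"turn": 0}

```text
clock: 42.58
ee_pos: [0.6962, -0.0005, 0.1028]
tool_rot: [[-0.982, -0.187, 0.0], [-0.187, 0.982, -0.0], [-0.0, -0.0, -1.0]]
force: [-0.4, 0.5, -0.2]
gripper_width: 0.0387
gripper_force: 0.0
```

```bash
python3 - <<'E'
from h import *
plan(.6975,.0003,-.037,100.8); print(np.round(sensors.observe()['joint_pos'],2)); p,d=eyes.snapshot('top'); P=cloud('top',d).reshape(-1,3)
for q in [(.45,-.318),(.44,-.2284)]:
    Q=P[(abs(P[:,0]-q[0])<.035)&(abs(P[:,1]-q[1])<.035)&(P[:,2]>.034)&(P[:,2]<.06)]; print(len(Q),Q.mean(0).round(3),np.ptp(Q,axis=0).round(3))
E
```

```text
at [ 6.962e-01 -5.000e-04  1.028e-01] turn -0.01 shift [-0.04  0.01  3.5 ]
[-0.21  0.61  0.21  1.51 -0.14  1.04  1.8 ]
236 [ 0.45  -0.316  0.042] [0.041 0.043 0.014]
61 [ 0.44  -0.226  0.042] [0.02  0.021 0.012]
```

Emit:
send_rows:
  moves:
    - {"xyz": [-0.04,0,0.7],"turn": 0}
    - {"xyz": [0,0,1],"turn": 0}
    - {"xyz": [0,0,0.9],"turn": 0}
    - {"xyz": [0,0,0.5],"turn": 0}
    - {"xyz": [0,0,0.25],"turn": 0}
    - {"xyz": [0,0,0.1],"turn": 0}
    - {"xyz": [0,0,0],"turn": 0}

```text
clock: 43.5
ee_pos: [0.6985, -0.0, -0.0349]
tool_rot: [[-0.982, -0.187, 0.001], [-0.187, 0.982, 0.0], [-0.001, -0.0, -1.0]]
force: [0.4, 0.4, 0.7]
gripper_width: 0.0386
gripper_force: 0.0
```

Emit:
send_rows:
  moves:
    - {"xyz": [0,0,0],"turn": 0}
    - {"xyz": [0,0,0],"turn": 0}

```text
clock: 43.75
ee_pos: [0.6983, 0.0, -0.035]
tool_rot: [[-0.982, -0.187, 0.001], [-0.187, 0.982, 0.0], [-0.001, -0.0, -1.0]]
force: [0.2, 0.2, 0.8]
gripper_width: 0.0385
gripper_force: 0.0
```

Emit:
send_rows:
  moves:
    - {"xyz": [0,0,0],"turn": 0}
    - {"xyz": [0,0,0],"turn": 0}
    - {"xyz": [0,0,0],"turn": 0}
    - {"xyz": [0,0,0],"turn": 0}
    - {"xyz": [0,0,0],"turn": 0}
    - {"xyz": [0,0,0],"turn": 0}
  hand: 0

```text
clock: 44.5
ee_pos: [0.6982, -0.0, -0.0352]
tool_rot: [[-0.982, -0.188, 0.001], [-0.188, 0.982, 0.0], [-0.001, -0.0, -1.0]]
force: [-0.8, -0.2, 5.9]
gripper_width: 0.0162
gripper_force: 60.1
```

Emit:
send_rows:
  moves:
    - {"xyz": [0,0,-0.2],"turn": 0}
    - {"xyz": [0,0,-0.6],"turn": 0}
    - {"xyz": [0,0,-0.9],"turn": 0}
    - {"xyz": [0,0,-0.9],"turn": 0}
    - {"xyz": [0,0,-0.6],"turn": 1}
    - {"xyz": [0,0,-0.3],"turn": 1}
    - {"xyz": [0,0,0],"turn": 1}
    - {"xyz": [0,0,0],"turn": 1}

```text
clock: 45.5
ee_pos: [0.6977, 0.0001, 0.1046]
tool_rot: [[-0.973, 0.232, 0.0], [0.232, 0.973, 0.0], [-0.0, 0.0, -1.0]]
force: [-0.7, 0.7, -0.8]
gripper_width: 0.0159
gripper_force: 59.5
```

```bash
python3 - <<'E'
from h import *
s=sensors.observe(); e=np.array(s['ee_pos']); print(e,np.round(s['joint_pos'],2),s['ft_torque'],s['gripper_width'])
p,d=eyes.snapshot('side'); hsv=cv2.cvtColor(p,cv2.COLOR_BGR2HSV); X=cloud('side',d)
m=(hsv[...,0]<16)&(hsv[...,1]>150)&(d>0); Q=X[m]; Q=Q[(np.linalg.norm(Q-e-[0,0,.04],axis=1)<.12)&(Q[:,2]>.06)]
print('held',len(Q),Q.min(0).round(3),Q.max(0).round(3),Q.mean(0).round(3))
c,_,v=np.linalg.svd(Q-Q.mean(0)); print(v[0])
E
```

```text
[6.97694403e-01 8.65046538e-05 1.04569274e-01] [-0.27  0.62  0.32  1.51 -0.21  1.05  1.43] [ 0.02619712 -0.01100128  0.02398173] 0.015908016119845617
held 193 [ 0.649 -0.024  0.142] [0.754 0.016 0.163] [ 0.696 -0.006  0.151]
[-0.97210529  0.23452657  0.00293055]
```

Emit:
send_rows:
  moves:
    - {"xyz": [0,0,0],"turn": 1}
    - {"xyz": [0,0,0],"turn": 1}
    - {"xyz": [0,0,0],"turn": 1}
    - {"xyz": [0,0,0],"turn": 1}
    - {"xyz": [0,0,0],"turn": 1}
    - {"xyz": [0,0,0],"turn": 1}
    - {"xyz": [0,0,0],"turn": 1}
    - {"xyz": [0,0,0],"turn": 1}

```text
clock: 46.55
ee_pos: [0.6976, 0.0001, 0.1041]
tool_rot: [[-0.48, 0.877, -0.0], [0.877, 0.48, 0.0], [0.0, -0.0, -1.0]]
force: [0.0, -0.4, -0.7]
gripper_width: 0.0158
gripper_force: 59.5
```

Emit:
send_rows:
  moves:
    - {"xyz": [0,0,0],"turn": 1}
    - {"xyz": [0,0,0],"turn": 1}
    - {"xyz": [0,0,0],"turn": 1}
    - {"xyz": [0,0,0],"turn": 0.5}
    - {"xyz": [-0.4,-0.6,0],"turn": 0}
    - {"xyz": [-0.6,-0.9,0],"turn": 0}
    - {"xyz": [-0.6,-0.9,0],"turn": 0}
    - {"xyz": [-0.6,-0.9,0],"turn": 0}

```text
clock: 47.55
ee_pos: [0.5778, -0.1059, 0.1043]
tool_rot: [[-0.138, 0.99, -0.0], [0.99, 0.138, 0.0], [0.0, 0.0, -1.0]]
force: [-0.9, -0.9, 0.4]
gripper_width: 0.0163
gripper_force: 59.5
```

Emit:
send_rows:
  moves:
    - {"xyz": [-0.6,-0.9,0],"turn": 0}
    - {"xyz": [-0.6,-0.9,0],"turn": 0}
    - {"xyz": [-0.6,-0.9,0],"turn": 0}
    - {"xyz": [-0.6,-0.9,0],"turn": 0}
    - {"xyz": [-0.6,-0.9,0],"turn": 0}
    - {"xyz": [-0.6,-0.9,0],"turn": 0}
    - {"xyz": [-0.5,-0.7,0],"turn": 0}
    - {"xyz": [0,0,0],"turn": 0}

```text
clock: 48.55
ee_pos: [0.3576, -0.3025, 0.1046]
tool_rot: [[-0.133, 0.991, 0.0], [0.991, 0.133, -0.0], [-0.0, 0.0, -1.0]]
force: [1.3, -0.1, -0.8]
gripper_width: 0.0162
gripper_force: 59.5
```

```bash
python3 - <<'E'
from h import *
plan(.3565,-.307,-.028,7.8); s=sensors.observe(); print(np.round(s['joint_pos'],2),s['gripper_width'])
# tray floor/ridge/walls cross-check from the first top view: height profile along tray x
X=cloud('top',np.load('top0.npy')).reshape(-1,3); c,q=np.cos(.1364),np.sin(.1364); r=X[:,:2]-[.407,-.278]
lx=r[:,0]*c+r[:,1]*q; ly=-r[:,0]*q+r[:,1]*c
for a in np.arange(-.108,.109,.004):
    k=(abs(lx-a)<.002)&(abs(ly)<.09); print(round(a*1000),round(np.median(X[k,2])*1000,1),end=' | ')
print()
for a in list(np.arange(-.13,-.1,.004))+list(np.arange(.1,.131,.004)):
    k=(abs(ly-a)<.002)&(abs(lx)<.08); print(round(a*1000),round(np.median(X[k,2])*1000,1),end=' | ')
E
```

```text
at [ 0.3576 -0.3025  0.1046] turn -0.03 shift [-0.11 -0.04  3.31]
[-0.02  0.3   0.75  2.1  -0.28  0.84  1.03] 0.016157923703373336
-108 -1.0 | -104 -1.6 | -100 18.8 | -96 19.3 | -92 15.9 | -88 2.3 | -84 2.4 | -80 2.5 | -76 2.6 | -72 2.4 | -68 2.6 | -64 2.6 | -60 3.1 | -56 2.7 | -52 2.1 | -48 2.9 | -44 2.0 | -40 2.4 | -36 2.5 | -32 2.1 | -28 2.6 | -24 2.6 | -20 2.7 | -16 10.1 | -12 3.2 | -8 3.0 | -4 2.5 | 0 2.9 | 4 2.7 | 8 2.9 | 12 2.5 | 16 2.4 | 20 3.2 | 24 2.7 | 28 2.4 | 32 2.6 | 36 2.7 | 40 2.7 | 44 2.3 | 48 2.4 | 52 2.7 | 56 2.8 | 60 2.6 | 64 2.4 | 68 2.2 | 72 2.5 | 76 2.6 | 80 2.5 | 84 2.6 | 88 2.9 | 92 16.9 | 96 18.8 | 100 18.3 | 104 -1.5 | 108 -1.7 | 
-130 -1.6 | -126 -1.4 | -122 9.6 | -118 18.5 | -114 18.5 | -110 15.6 | -106 4.2 | -102 2.3 | 100 2.9 | 104 3.1 | 108 4.3 | 112 18.1 | 116 18.7 | 120 2.8 | 124 -1.3 | 128 -1.4 |
```

Emit:
send_rows:
  moves:
    - {"xyz": [-0.11,-0.04,0.5],"turn": 0}
    - {"xyz": [0,0,0.9],"turn": 0}
    - {"xyz": [0,0,0.9],"turn": 0}
    - {"xyz": [0,0,0.5],"turn": 0}
    - {"xyz": [0,0,0.3],"turn": 0}
    - {"xyz": [0,0,0.15],"turn": 0}
    - {"xyz": [0,0,0],"turn": 0}
    - {"xyz": [0,0,0],"turn": 0}

```text
clock: 49.55
ee_pos: [0.3591, -0.3056, -0.0252]
tool_rot: [[-0.136, 0.991, 0.001], [0.991, 0.136, -0.0], [-0.001, 0.001, -1.0]]
force: [1.0, 1.0, 0.2]
gripper_width: 0.0157
gripper_force: 59.5
```

Emit:
send_rows:
  moves:
    - {"xyz": [0,0,0.04],"turn": 0}
    - {"xyz": [0,0,0],"turn": 0}

```text
clock: 49.8
ee_pos: [0.3587, -0.3054, -0.0272]
tool_rot: [[-0.136, 0.991, 0.0], [0.991, 0.136, -0.0], [-0.0, 0.0, -1.0]]
force: [0.1, 0.2, -0.8]
gripper_width: 0.016
gripper_force: 59.5
```

Emit:
send_rows:
  moves:
    - {"xyz": [0,0,0.03],"turn": 0}
    - {"xyz": [0,0,0],"turn": 0}

```text
clock: 50.05
ee_pos: [0.3585, -0.3053, -0.0287]
tool_rot: [[-0.136, 0.991, -0.0], [0.991, 0.136, 0.0], [0.0, -0.0, -1.0]]
force: [0.1, 0.9, 0.2]
gripper_width: 0.0162
gripper_force: 59.5
```

Emit:
send_rows:
  moves:
    - {"xyz": [0,0,0.03],"turn": 0}
    - {"xyz": [0,0,0],"turn": 0}

```text
clock: 50.3
ee_pos: [0.3585, -0.3053, -0.0299]
tool_rot: [[-0.136, 0.991, -0.0], [0.991, 0.136, 0.0], [0.0, -0.0, -1.0]]
force: [-0.4, -0.6, -1.2]
gripper_width: 0.0163
gripper_force: 59.5
```

Emit:
send_rows:
  moves:
    - {"xyz": [0,0,0.025],"turn": 0}
    - {"xyz": [0,0,0],"turn": 0}

```text
clock: 50.55
ee_pos: [0.3585, -0.3053, -0.0309]
tool_rot: [[-0.136, 0.991, -0.0], [0.991, 0.136, 0.0], [0.0, -0.0, -1.0]]
force: [0.5, 0.7, -0.9]
gripper_width: 0.016
gripper_force: 59.5
```

Emit:
send_rows:
  moves:
    - {"xyz": [0,0,0.02],"turn": 0}
    - {"xyz": [0,0,0],"turn": 0}

```text
clock: 50.8
ee_pos: [0.3586, -0.3054, -0.0313]
tool_rot: [[-0.136, 0.991, 0.0], [0.991, 0.136, 0.0], [0.0, 0.0, -1.0]]
force: [-0.3, 1.0, 5.6]
gripper_width: 0.0161
gripper_force: 60.2
```

Contact. Open partway, rise, and move clear for a check.

Emit:
send_rows:
  moves:
    - {"xyz": [0,0,0],"turn": 0}
    - {"xyz": [0,0,0],"turn": 0}
    - {"xyz": [0,0,0],"turn": 0}
    - {"xyz": [0,0,-0.2],"turn": 0}
    - {"xyz": [0,0,-0.7],"turn": 0}
    - {"xyz": [0,0,-1],"turn": 0}
    - {"xyz": [0,0,-1],"turn": 0}
    - {"xyz": [0,0,-1],"turn": 0}
  hand: 33

```text
clock: 51.8
ee_pos: [0.3582, -0.3054, 0.126]
tool_rot: [[-0.135, 0.991, -0.0], [0.991, 0.135, 0.0], [0.0, -0.0, -1.0]]
force: [0.5, 0.6, 0.9]
gripper_width: 0.0285
gripper_force: 0.0
```

Emit:
send_rows:
  moves:
    - {"xyz": [1,0,-0.5],"turn": 0}
    - {"xyz": [1,0,-0.2],"turn": 0}
    - {"xyz": [1,0,0],"turn": 0}
    - {"xyz": [1,0,0],"turn": 0}
    - {"xyz": [1,0,0],"turn": 0}
    - {"xyz": [1,0,0],"turn": 0}
    - {"xyz": [1,0,0],"turn": 0}
    - {"xyz": [1,0,0],"turn": 0}

```text
clock: 52.8
ee_pos: [0.3148, 0.0127, 0.1529]
tool_rot: [[-0.135, 0.991, 0.001], [0.991, 0.135, 0.001], [0.001, 0.001, -1.0]]
force: [1.5, 0.7, -0.1]
gripper_width: 0.028
gripper_force: 0.0
```

```bash
python3 - <<'E'
from h import *
p,d=eyes.snapshot('top'); P0=cloud('top',d); P=P0.reshape(-1,3); c,q=np.cos(.1364),np.sin(.1364); r=P[:,:2]-[.407,-.279]
lx=(r[:,0]*c+r[:,1]*q)*1000; ly=(-r[:,0]*q+r[:,1]*c)*1000; z=P[:,2]*1000
def rep(n,k):
    print(n,k.sum(),cv2.minAreaRect(np.c_[lx[k],ly[k]].astype(np.float32)) if k.sum()>4 else '', np.round(np.percentile(z[k],[50,98]),1) if k.sum() else '')
rep('tool narrow bay',(lx>-88)&(lx<-20)&(abs(ly)<104)&(z>7))
rep('yellow',(lx>-10)&(lx<88)&(ly<0)&(ly>-104)&(z>34)); rep('round',(lx>-10)&(lx<88)&(ly>0)&(ly<104)&(z>34))
rep('round foot',(lx>-10)&(lx<88)&(ly>0)&(ly<104)&(z>8))
print('ee',sensors.observe()['ee_pos'])
for cam in('side','top'):
    if cam=='side': p,d=eyes.snapshot(cam)
    else: p,d=eyes.snapshot('top')
    Q=cloud(cam,d).reshape(-1,3); Q=Q[(abs(Q[:,1]-.25)<.11)&(Q[:,2]>.04)&(Q[:,2]<.09)]
    for a in(.38,.40,.42,.44,.46,.475): k=abs(Q[:,0]-a)<.008; print(cam,a,k.sum(),np.round(np.percentile(Q[k,2]*1000,[10,50,90]),1))
Q=P[(abs(P[:,0]-.63)<.04)&(abs(P[:,1]-.275)<.04)&(P[:,2]>.03)&(P[:,2]<.055)]; print('green',len(Q),Q.mean(0).round(4))
E
```

```text
tool narrow bay 427 ((-53.14541244506836, -0.6293106079101562), (66.60823059082031, 205.57748413085938), 0.7095744013786316) [15.  20.5]
yellow 232 ((37.95897674560547, -43.115509033203125), (40.07637405395508, 40.150455474853516), 82.51519012451172) [42. 47.]
round 63 ((40.056243896484375, 47.75769805908203), (18.920896530151367, 20.301204681396484), 35.70902633666992) [42.6 48.4]
round foot 174 ((33.594627380371094, 40.389652252197266), (92.80840301513672, 54.81523895263672), 8.088751792907715) [18.2 46.5]
ee [0.31416654 0.01645912 0.15275318]
side 0.38 430 [44.4 59.  61.4]
side 0.4 213 [59.2 60.5 61.9]
side 0.42 164 [59.5 60.7 62. ]
side 0.44 164 [59.1 60.8 61.9]
side 0.46 161 [59.2 60.5 62.2]
side 0.475 166 [59.5 60.7 62. ]
top 0.38 568 [56.6 60.  62.8]
top 0.4 599 [56.9 59.9 62.3]
top 0.42 597 [56.9 59.7 62.4]
top 0.44 597 [56.9 59.5 62.4]
top 0.46 591 [56.6 59.5 62.3]
top 0.475 587 [57.  59.4 62.5]
green 218 [0.6301 0.2743 0.0384]
```

```bash
python3 - <<'E'
from h import *
p,d=eyes.snapshot('top'); hsv=cv2.cvtColor(p,cv2.COLOR_BGR2HSV); P=cloud('top',d); c,q=np.cos(.1364),np.sin(.1364)
m=(hsv[...,0]<20)&(hsv[...,1]>110); r=P[...,:2]-[.407,-.279]; lx=(r[...,0]*c+r[...,1]*q)*1000; ly=(-r[...,0]*q+r[...,1]*c)*1000
k=m&(lx>-88)&(lx<85)&(abs(ly)<104); print(k.sum(),cv2.minAreaRect(np.c_[lx[k],ly[k]].astype(np.float32)),np.percentile(P[k][:,2]*1000,[5,50,95]).round(1))
t=np.polyfit(ly[k],P[k][:,2]*1000,1); print('tilt',t)
E
```

```text
276 ((-52.506099700927734, -13.188068389892578), (15.647154808044434, 113.20242309570312), 0.3239012658596039) [12.7 16.1 19.9]
tilt [-5.83449510e-03  1.60554263e+01]
```

The loop tool is lying flat and along the narrow bay, and everything else checks out. The arm is touching nothing, so I'm handing in.

```bash
python3 -c "
from workcell import job; print(job.sign_off())"
```

```text
the job is handed in; nothing more can be done
None
```

Both kits are made up and the job is handed in at about 53 s: the blue jar and terracotta stamp are in the case with the lid shut flat, the yellow jar, round stamp and loop tool are in the tray, and the green jar was left where it was.

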